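Put the drivers' returned kit on charge

ROBOT

A 6-joint arm with a two-finger parallel gripper is mounted at the origin on the work surface. World frame = base frame: x ahead of the robot, y to its left, z up, the work surface at z = 0. Lengths are in m, angles in rad, forces in N, time in s.
With the tool pointing down it reaches from about 0.35 to 0.975 m from the base axis. Payload 7.1 kg.
Tool frame: the origin (TCP) lies midway between the tips of the shut fingers; the grasp point (between the pads) lies 19 mm behind it; z points along the fingers, x is the direction in which the jaws open and shut, and the axes are right-handed (so a half turn about z gives the same grasp; the last joint's range is limited). The gripper opens to 88 mm and grips with 3 to 60 N. Pads are 20 mm wide; open, the fingers measure 115 mm over their backs; the gripper's body (75 mm by 178 mm) begins 61 mm behind the grasp point.
Start: joints at [-1.367, 0.423, 1.63, -0, 1.089, -0.019], TCP at [0.138, -0.61, 0.223] pointing down, gripper open.
Joint ranges: [-3, 3], [-0.9, 2.11], [0.09, 2.58], [-1.31, 4.45], [0.11, 2.69], [-2.54, 2.54]. Speed limits (rad/s): [2.39, 2.39, 3.01, 3.14, 3.14, 3.14].

INTERFACE

Orientations are given as a unit quaternion [w, x, y, z].
In Python, from station import move_pose, movel, movej, command_gripper, wait, inverse_kinematics, read_camera, camera_info, MotionError, job_done, get_time, get_joint_pos, get_qvel, get_effort, get_tcp_pos, get_ee_rot, get_ft_force, get_ft_torque, get_grip_width gives the robot as it stands. Calls block until the motion is done:
- move_pose(position, orientation): joint-space move of the TCP to a pose.
- movel(position, frame=None, v=0.15, until_force=None): straight line of the TCP; frame=None keeps the orientation; v is the mean speed in m/s. With until_force (N) it stops when the force on the tool has changed by that much, and returns True; else False.
- movej(angles): joint-space move.
- command_gripper(opening): opening from 0.0 (shut) to 1.0 (fully open); the grip force is fixed at half the most; returns when the fingers have stopped.
- wait(seconds).
- inverse_kinematics(position, orientation): joint angles nearest the present ones, or None.
- read_camera(name): name is "scene" or "side" or "wrist"; returns the picture (420x560x3 uint8, red, green, blue); there is no depth.
- camera_info(name): a dict with "intrinsics" (3x3 intrinsics, pixels), "T" (4x4, takes a point from camera to world coordinates); the wrist camera has in their place "tool_from_camera" (4x4, takes a point from camera to tool coordinates, whose origin is the TCP and whose axes are the tool frame's). Camera axes: x right, y up, looking along -z (the intrinsics and any distortion apply to the point x, -y, -z); pixel columns grow to the right and rows downward; lengths in m; the calibration is good to about 2 mm. A picture is of the moment at which its call begins: read the wrist's pose just before it. camera_info takes no time and is no camera call.
A pose or a line that the arm cannot do raises MotionError and nothing moves.
- job_done(): hands the job in, once; it reports no verdict.
Readings, each from a call of its own:
- get_time(): time.
- get_joint_pos(): joint angles.
- get_qvel(): joint speeds.
- get_effort(): joint torques, N m.
- get_tcp_pos(): TCP position.
- get_ee_rot(): TCP orientation.
- get_ft_force(): force on the tool from outside, world axes, zero at the start.
- get_ft_torque(): the same for the moment, N m.
- get_grip_width(): opening from 0.0 (shut) to 1.0 (fully open).
Only numpy, scipy, OpenCV 4.12 (cv2) and the standard library are available. Lean on these libraries where they do the work, as an engineer would, in place of code of your own. Each camera call takes 0.05 s, during which the arm holds its last target.

TASK

The drivers have handed in their kit at the dispatch desk: put the radio, the handheld terminal, the torch and the tracker on charge, each on the one charger made for it. Radio and torch stand upright, fully down in their pockets; the terminal lies flat, screen up, squarely along its plate between the end stops; the tracker sits flat and centred on its round pad. Set each down gently rather than dropping it, let go, and leave the rubber stamp and the marker pen that lie among them where they are.

Things in the scene. Friction and masses are not known exactly. Their poses are not given: they have to be found in the camera images.
- radio_center (a point): Two-way radio, standing upright on the desk: black box-shaped case 34 mm thick (its x) by 54 mm wide (its y) by 96 mm tall, with a stub aerial and a knob that rise 10 mm above the case. Point at the centre of the case, 48 mm above its underside; z up. Grip it across its 34 mm thickness.
- terminal_center (a point): Handheld data terminal, lying flat with screen and keypad up: black, 62 mm wide (its x), 130 mm long (its y), 18 mm thick. Point at its centre, 9 mm above its underside; z up, y along its length. Grip it across its 62 mm width.
- torch_center (a point): Inspection torch, standing upright on its tail: plain dark metal cylinder, 32 mm diameter, 110 mm tall. Point at its centre, 55 mm above its underside; z along it, up; its yaw means nothing.
- tracker_center (a point): Vehicle tracker: flat round grey puck, 58 mm diameter, 28 mm tall, lying on the desk, its black button face up. Point at its centre, 14 mm above its underside; z up; its yaw means nothing.
- radio_charger_seat (a point): Drop-in charger of the radio, fixed to the desk: grey block 78 mm (x) by 98 mm (y), 34 mm tall, with a rectangular pocket 44 mm (x) by 64 mm (y), whose mouth is bevelled by 6 mm all round. Point at the centre of the pocket's floor, 10 mm above the desk and 24 mm below the rim, where the radio's underside rests; z up. The radio's thickness goes along x, its width along y; it charges either way round.
- torch_charger_seat (a point): Drop-in charger of the torch, fixed to the desk: grey block 78 by 78 mm, 34 mm tall, with a round pocket of 42 mm diameter, whose mouth is bevelled by 6 mm. Point at the centre of the pocket's floor, 10 mm above the desk and 24 mm below the rim, where the torch's tail rests; z up.
- terminal_charger_seat (a point): Charging plate of the terminal, fixed to the desk: grey plate 50 mm wide (x), 165 mm long (y), its flat top 10 mm above the desk, with an 8 mm thick end stop at each end of its length that rises 8 mm above the top; 149 mm free between the stops. Point at the middle of the plate's top, where the terminal's underside rests; z up, y along its length. The terminal lies along it, screen up, between the stops, and overhangs 6 mm on either side; it charges either way round.
- tracker_charger_seat (a point): Charging pad of the tracker, fixed to the desk: small round grey disc, 48 mm diameter, 10 mm high, flat on top, no rim. Point at the centre of its top, where the tracker's underside rests; z up. The tracker overhangs it by 5 mm all round.
- stamp: Rubber stamp with a wooden knob, 26 by 48 mm, 60 mm tall, standing between the devices and the chargers; to be left alone. Origin at the centre of its underside.
- marker: Grey marker pen with a black cap lying between the devices and the chargers, 124 mm long (its x), 12 mm thick; to be left alone. Origin at the centre of its underside.

How it is judged:
By the outcome, as a careful person would: the job done as asked, in the order asked, and still so for the second after the job is handed in, with the robot touching nothing.
It also fails if it takes over 122 s, if anything falls off the work surface, if the arm or the gripper's body presses on something with over 40 N, if the wrist force passes 120 N, or if a joint passes its speed limit or range.

## Working session

There is one attempt and no reset: what is moved stays moved. The work goes in short steps, each a Python script; the robot and the scene stay as the last script left them, time stands still between calls to the robot, and variables do not carry over. Pictures are saved under pics/ and viewed, and the job is handed in when it is done.

```bash
ls; mkdir -p pics
python3 - <<'E'
from station import *
import cv2
for n in ("scene","side","wrist"):
    im=read_camera(n); cv2.imwrite(f"pics/{n}0.png",im[:,:,::-1]); ci=camera_info(n)
    print(n,{k:(v.tolist() if hasattr(v,'tolist') else v) for k,v in ci.items()})
print(get_time(),get_tcp_pos(),get_ee_rot(),get_grip_width())
E
```

```text
pics
scene {'intrinsics': [[429.74793077100156, 0.0, 271.6639337646065], [0.0, 429.74793077100156, 211.59166041112317], [0.0, 0.0, 1.0]], 'T': [[0.4590619378711099, -0.5713215024952036, 0.6803336519566295, 1.0629590875971178], [0.8882629751401324, 0.30882705260389576, -0.3400216736844741, -0.2845640714787305], [-0.015843743030662945, 0.76040620221472, 0.6492544828032878, 0.5827619696989119], [0.0, 0.0, 0.0, 1.0]]}
side {'intrinsics': [[499.15945012708045, 0.0, 281.8375016050945], [0.0, 499.15945012708045, 209.66447691390172], [0.0, 0.0, 1.0]], 'T': [[-0.9794725079473432, 0.11557263028667858, -0.16515620879627885, 0.34455076271725577], [-0.20104955973751404, -0.5008239951556299, 0.8418755254820663, 0.9921025623919257], [0.01458357653983234, 0.857798515389816, 0.5137791610121362, 0.6684305506379923], [0.0, 0.0, 0.0, 1.0]]}
wrist {'intrinsics': [[291.19382106493083, 0.0, 280.0527933162], [0.0, 291.19382106493083, 210.65741913093677], [0.0, 0.0, 1.0]], 'tool_from_camera': [[0.999999912142021, 0.00040022976779698977, 0.00012462776505937367, -0.0012672485075182482], [0.00041910418403142373, -0.9604299665734011, -0.2785212804427977, -0.07673717508039492], [8.223732831899238e-06, 0.2785213082044992, -0.9604300499299373, -0.16137692821747945], [0.0, 0.0, 0.0, 1.0]]}
0.15 [ 0.13802832 -0.60912412  0.22207281] [-3.80102699e-04  7.81320625e-01 -6.24129569e-01 -4.66729805e-04] 0.9989248769787268
```

View pics/scene0.png

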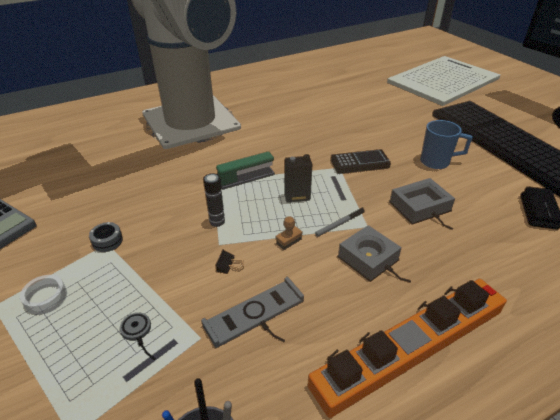

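View pics/side0.png

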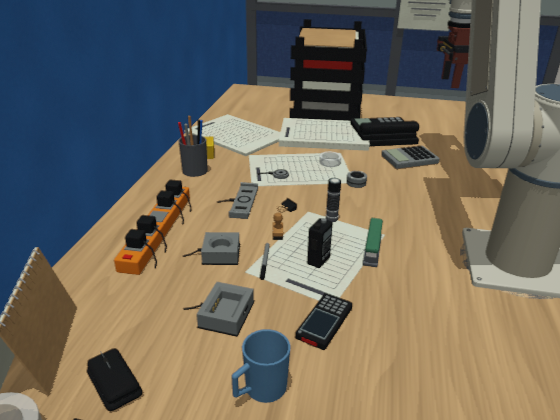

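View pics/wrist0.png

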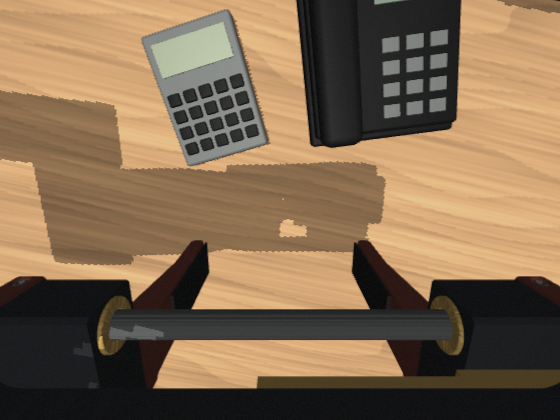

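The scene view shows the radio at (297,180), terminal (360,160), torch (215,200) and probably the tracker at (105,236). The chargers are at (422,200) radio, (369,252) torch, (255,310) terminal plate and (136,325) tracker pad. The stamp is at (289,232) and the marker at (340,222). Next I'll work out coarse positions and zoom in.

```bash
cat > h.py <<'E'
from station import *
import numpy as np, cv2
from scipy.spatial.transform import Rotation as R
def qm(q): return R.from_quat([q[1],q[2],q[3],q[0]]).as_matrix()
def cam(name):
    ci=camera_info(name); K=np.array(ci["intrinsics"])
    if name=="wrist":
        T=np.eye(4);T[:3,:3]=qm(get_ee_rot());T[:3,3]=get_tcp_pos();T=T@np.array(ci["tool_from_camera"])
    else: T=np.array(ci["T"])
    return K,T
def ray(K,T,u,v):
    d=np.array([(u-K[0,2])/K[0,0],-(v-K[1,2])/K[1,1],-1.0]); return T[:3,3],T[:3,:3]@d
def onz(K,T,u,v,z):
    o,d=ray(K,T,u,v); return o+d*(z-o[2])/d[2]
def proj(K,T,p):
    c=T[:3,:3].T@(np.asarray(p,float)-T[:3,3]); return np.array([K[0,2]+K[0,0]*c[0]/-c[2],K[1,2]-K[1,1]*c[1]/-c[2]])
def tri(a,b):
    (o1,d1),(o2,d2)=a,b
    s=np.linalg.lstsq(np.c_[d1,-d2],o2-o1,rcond=None)[0]
    p,q=o1+d1*s[0],o2+d2*s[1]; return (p+q)/2,np.linalg.norm(p-q)
def down(a):
    """quat tool down, tool x axis at world angle a"""
    x=np.array([np.cos(a),np.sin(a),0]);z=np.array([0,0,-1.]);y=np.cross(z,x)
    q=R.from_matrix(np.c_[x,y,z]).as_quat(); return [q[3],q[0],q[1],q[2]]
def save(im,n,crop=None,s=1):
    im=im[:,:,::-1]
    if crop: x0,y0,x1,y1=crop; im=im[y0:y1,x0:x1]
    if s!=1: im=cv2.resize(im,None,fx=s,fy=s,interpolation=cv2.INTER_CUBIC)
    cv2.imwrite(f"pics/{n}.png",im)
E
python3 - <<'E'
from h import *
K,T=cam("scene"); S=cv2.imread("pics/scene0.png")[:,:,::-1]
save(S,"s_a",(70,130,330,350),3); save(S,"s_b",(250,130,480,300),3)
Kd,Td=cam("side")
for n,u,v,z in [("radio",297,158,.096),("term",360,160,.018),("torch",213,178,.11),("tracker",105,233,.028),("rch",422,198,.034),("tch",370,247,.034),("plate",254,310,.01),("pad",136,324,.01),("stamp",289,220,.06),("marker",340,222,.006),("whitering",43,290,.01)]:
    p=onz(K,T,u,v,z); print(n,p.round(3),"side px",proj(Kd,Td,p).round(0), "az",np.arctan2(p[1],p[0]).round(2),"r",np.hypot(p[0],p[1]).round(3))
E
```

```text
radio [0.428 0.093 0.096] side px [324. 224.] az 0.21 r 0.438
term [0.404 0.279 0.018] side px [322. 312.] az 0.6 r 0.491
torch [ 0.429 -0.089  0.11 ] side px [334. 180.] az -0.2 r 0.438
tracker [ 0.387 -0.301  0.028] side px [355. 174.] az -0.66 r 0.49
rch [0.595 0.29  0.034] side px [223. 295.] az 0.45 r 0.662
tch [0.658 0.113 0.034] side px [220. 240.] az 0.17 r 0.667
plate [ 0.667 -0.122  0.01 ] side px [244. 198.] az -0.18 r 0.678
pad [ 0.604 -0.299  0.01 ] side px [280. 172.] az -0.46 r 0.674
stamp [0.551 0.006 0.06 ] side px [276. 211.] az 0.01 r 0.551
marker [0.552 0.123 0.006] side px [265. 259.] az 0.22 r 0.566
whitering [ 0.46  -0.423  0.01 ] side px [334. 159.] az -0.74 r 0.625
```

View pics/s_a.png

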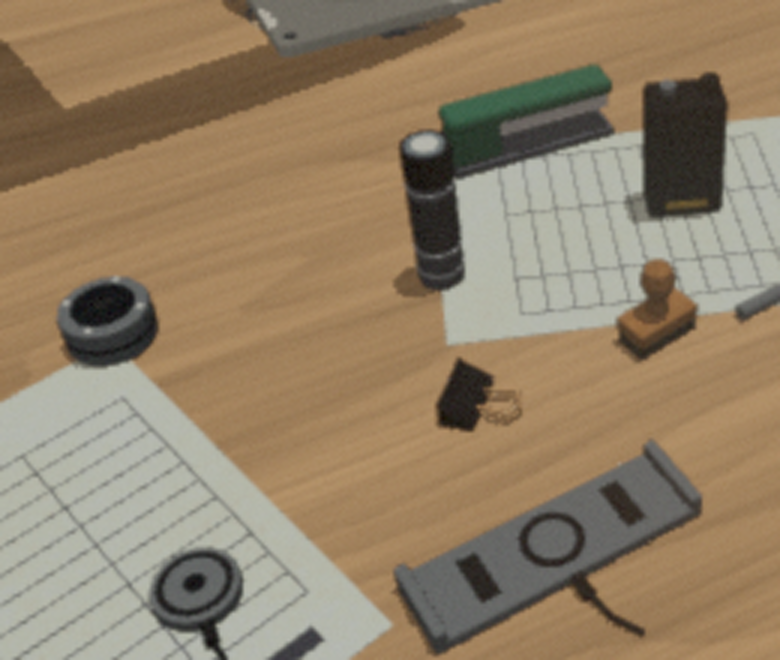

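View pics/s_b.png

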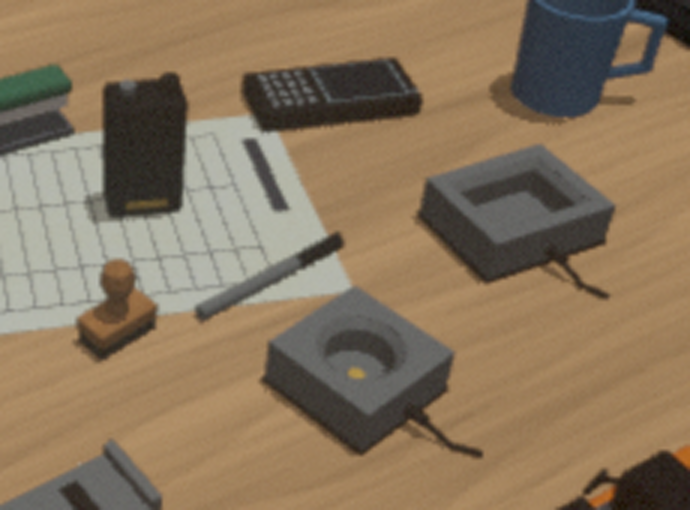

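Everything is identified: the dark round puck at scene (105,236) is the tracker, and the white ring is just clutter. Next I'll take two wrist views from above.

Run:
```python
from h import *
import json
out={}
for i,(x,y) in enumerate([(0.45,-0.2),(0.45,0.19)]):
    try: move_pose([x,y,0.27],down(-np.pi/2))
    except MotionError as e: print(e); continue
    wait(0.15)
    K,T=cam("wrist"); im=read_camera("wrist"); save(im,f"w{i}"); out[i]=T.tolist()
    print(get_time(),get_tcp_pos(),get_joint_pos())
json.dump(out,open("wT.json","w"))
K,T=cam("scene")
for n,u,v,z in [("cup",200,415,.1),("mugbase",437,165,0.0),("mugtop",442,128,.09)]: print(n,onz(K,T,u,v,z))
```

```text
2.225 [ 0.44985297 -0.2005981   0.26989754] [-4.43568598e-01  1.68936922e-01  1.86995023e+00 -8.70151658e-05
  1.10283837e+00  1.12827671e+00]
3.875 [0.45033888 0.18916247 0.2699874 ] [ 3.73349266e-01  1.62190000e-01  1.87804600e+00 -8.52903175e-05
  1.10136939e+00  1.94576933e+00]
cup [ 0.82963399 -0.2626341   0.1       ]
mugbase [0.48757121 0.44297918 0.        ]
mugtop [0.47129734 0.44557938 0.09      ]
```

View pics/w0.png

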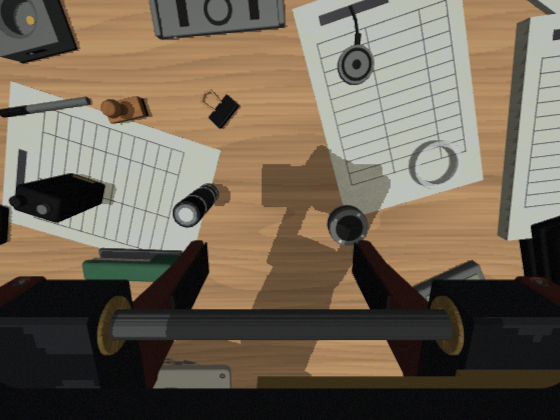

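View pics/w1.png

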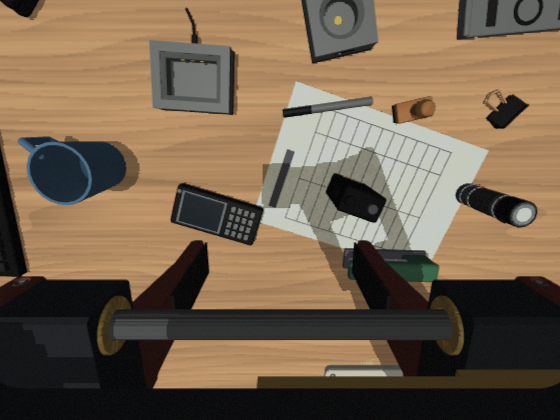

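The views cover everything: w0 has the tracker at (348,226), pad (355,65), plate (218,10) and torch (187,214). w1 has the radio at (355,198), terminal (217,214), radio charger (193,77) and torch charger (338,20). I'll zoom in for corners.

Run:
```python
from h import *
a=cv2.imread("pics/w1.png")[:,:,::-1]
save(a,"z_radio",(310,160,410,235),8); save(a,"z_term",(160,170,280,260),6.6);save(a,"z_rch",(140,30,250,125),7)
b=cv2.imread("pics/scene0.png")[:,:,::-1]
save(b,"zs_rch",(380,170,470,235),8.5)
```

```text
(no output)
```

View pics/z_radio.png

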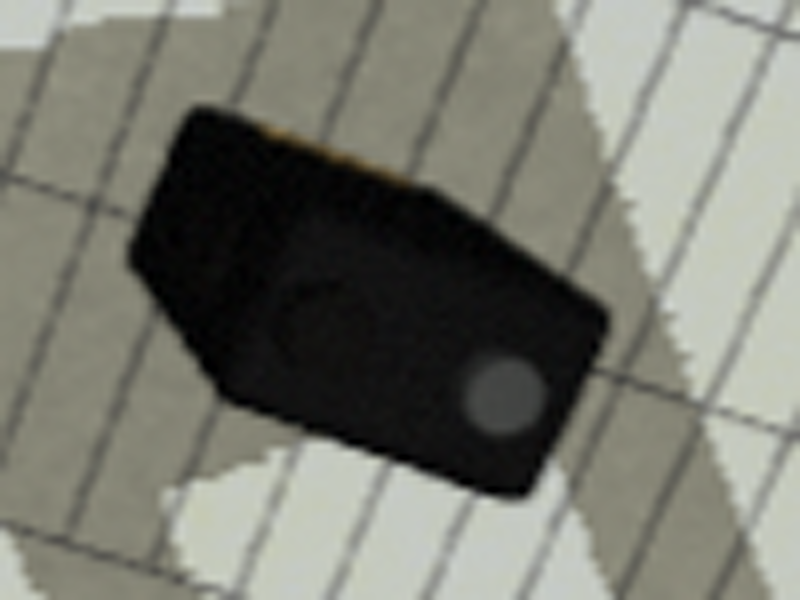

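View pics/z_term.png

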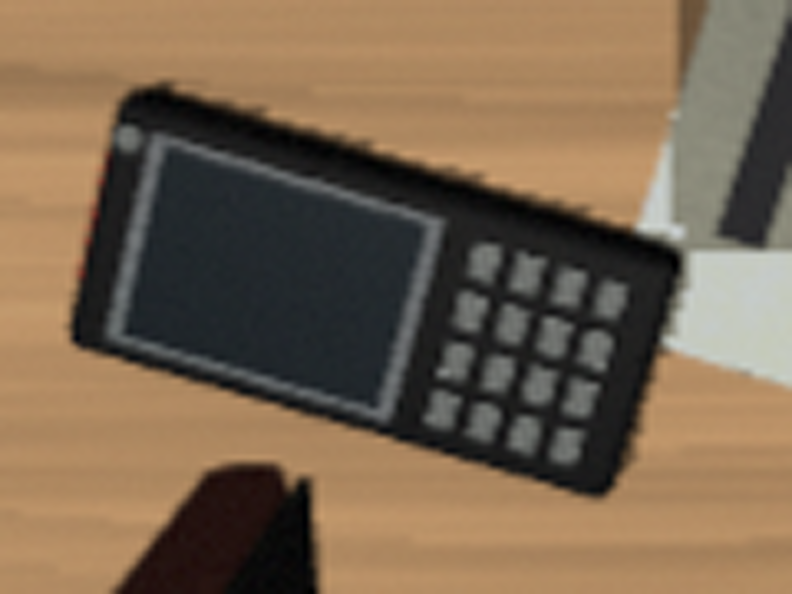

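View pics/z_rch.png

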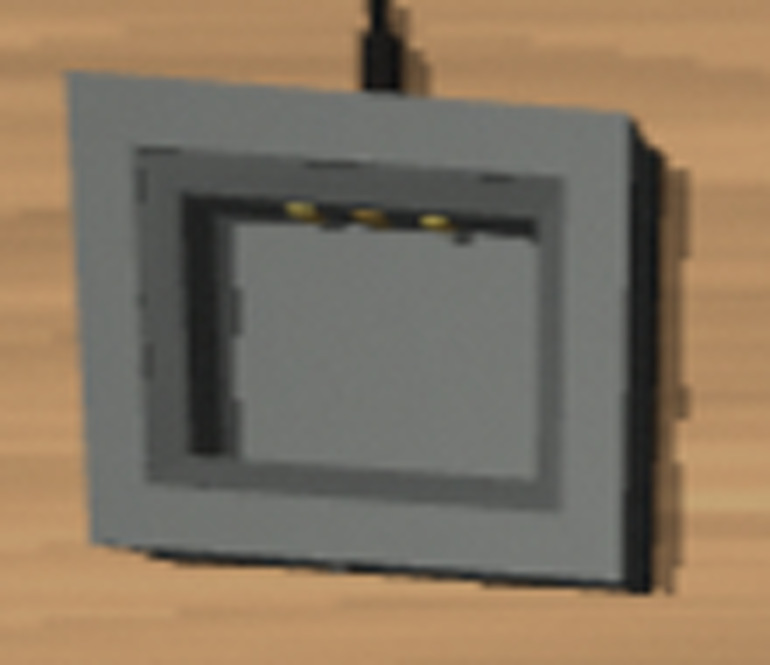

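Run:
```python
from h import *
import json
W=json.load(open("wT.json")); K=np.array(camera_info("wrist")["intrinsics"]); T=np.array(W["1"])
def pts(l,x0,y0,s,z): return np.array([onz(K,T,(u+.5)/s-.5+x0,(v+.5)/s-.5+y0,z)[:2] for u,v in l])
def rect(n,P):
    P=np.array(P); e=np.roll(P,-1,0)-P
    print(n,"c",P.mean(0).round(4),"len",np.linalg.norm(e,axis=1).round(4),"ang",(np.degrees(np.arctan2(e[:,1],e[:,0]))%180).round(1))
rect("radio base",pts([(195,108),(430,190),(133,260)],310,160,8,0)); b=pts([(195,108),(430,190),(133,260)],310,160,8,0); print((b[1]+b[2])/2)
t=pts([(608,318),(525,497),(225,400)],310,160,8,.096); rect("radio top",t); print((t[0]+t[2])/2)
rect("rch outer",pts([(66,72),(633,117),(622,582),(92,543)],140,30,7,.034))
rect("rch mouth",pts([(135,147),(563,178),(558,510),(150,482)],140,30,7,.034))
rect("term bezel",pts([(155,138),(443,222),(385,418),(108,340)],160,170,6.6,.018))
P=np.r_[pts([(72,350),(605,502)],160,170,6.6,.018),pts([(690,245),(130,80)],160,170,6.6,0)]
rect("term",P)
Ks,Ts=cam("scene"); b=cv2.imread("pics/scene0.png")
Kd,Td=cam("side")
for i in range(3):print(proj(Ks,Ts,[*t[i],.096]).round(1),proj(Kd,Td,[*t[i],.096]).round(1))
for q in pts([(66,72),(633,117),(622,582),(92,543)],140,30,7,.034): print(proj(Ks,Ts,[*q,.034]).round(1),proj(Kd,Td,[*q,.034]).round(1))
```

```text
radio base c [0.445  0.0988] len [0.0475 0.0568 0.0306] ang [ 70.9 103.6 160.3]
[0.43760735 0.093056  ]
radio top c [0.4299 0.0873] len [0.0296 0.0488 0.0575] ang [160.6  71.6 102.6]
[0.43709107 0.09341146]
rch outer c [0.5858 0.303 ] len [0.0983 0.0772 0.0974 0.0773] ang [ 85.8 175.6  85.9 176.3]
rch mouth c [0.5862 0.3033] len [0.0748 0.055  0.0744 0.0551] ang [ 86.1 175.6  86.2 176.1]
term bezel c [0.4048 0.3076] len [0.0651 0.049  0.0644 0.049 ] ang [ 72.9 161.2  72.9 162.1]
term c [0.3988 0.2865] len [0.1254 0.0602 0.1325 0.06  ] ang [ 72.7 160.8  72.8 167.6]
[288.8 165.5] [319.  216.7]
[286.3 157.4] [331.2 220.6]
[309.7 155. ] [321.2 231.2]
[455.9 198.2] [195.8 313.2]
[415.9 211.2] [216.2 280.5]
[392.6 189.2] [252.9 287.8]
[430.6 177.7] [235.6 321.5]
```

View pics/zs_rch.png

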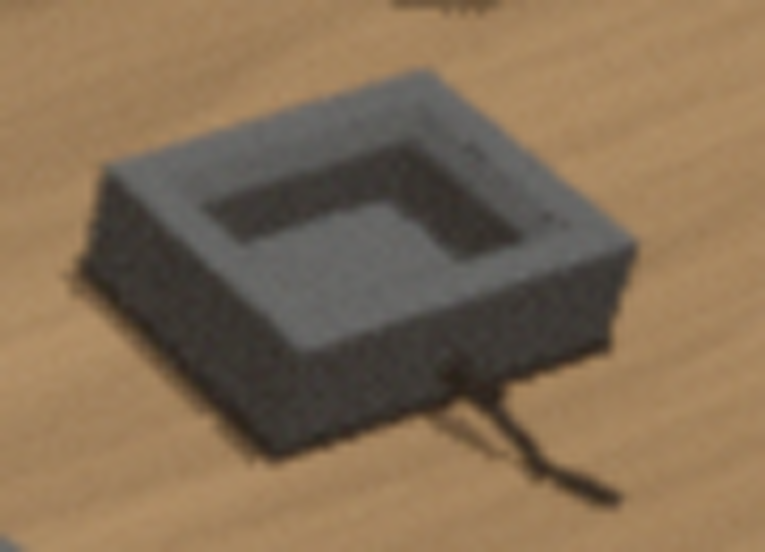

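Scene-camera reprojections of the radio charger corners agree with the wrist fix to about 1 px. The radio is at (0.437, 0.093) with its width axis at 71°, and the seat is at (0.586, 0.303) with its axis at 86°. I'll grasp the radio after a quick check of the stapler clearance.

```bash
cat >> h.py <<'E'
def st(m=""): print(m,"t",round(get_time(),2),"tcp",np.round(get_tcp_pos(),4),"grip",round(get_grip_width()*88,1),"F",np.round(get_ft_force(),1))
E
python3 - <<'E'
from h import *
import json
W=json.load(open("wT.json")); K=np.array(camera_info("wrist")["intrinsics"]); T=np.array(W["1"])
for u,v in [(345,250),(395,250),(438,265),(438,280)]: print(onz(K,T,u,v,.04).round(3))
a=np.radians(-19.0); c=np.array([.4373,.0932])
command_gripper(0.68); move_pose([*c,.19],down(a)); st()
movel([*c,.052],v=.12); st("down")
K,T=cam("wrist"); save(read_camera("wrist"),"r_pre")
command_gripper(0.0); st("grip")
movel([*c,.066],v=.05); st("lifted")
im=read_camera("wrist"); save(im,"r_grip")
E
```

```text
[0.354 0.096 0.04 ]
[0.353 0.023 0.04 ]
[ 0.329 -0.043  0.04 ]
[ 0.304 -0.047  0.04 ]
 t 5.8 tcp [0.4376 0.0934 0.1902] grip 59.8 F [-0.3  0.5  0.9]
down t 7.1 tcp [0.4377 0.0933 0.0525] grip 59.9 F [ 0.7 -0.6 -1.2]
grip t 7.67 tcp [0.4374 0.0932 0.0522] grip 33.7 F [-1.  -0.   3.3]
lifted t 8.1 tcp [0.4375 0.0932 0.0664] grip 34.2 F [ 0.4 -0.7 -2.5]
```

View pics/r_grip.png

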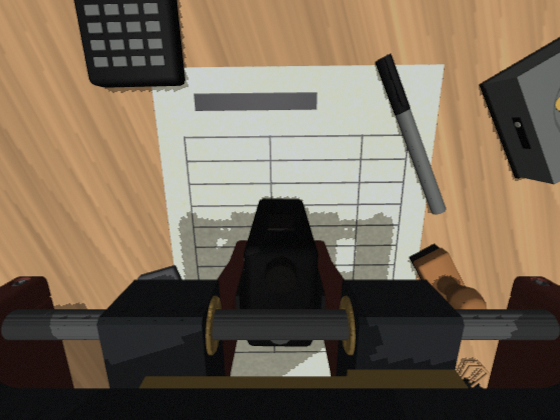

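The radio is held cleanly at 34 mm, so I'll carry it to its charger.

Run:
```python
from h import *
c=np.array([.4373,.0932]); s=np.array([.5862,.3031]); a=np.radians(-4.0)
movel([*c,.17],v=.2)
move_pose([*s,.15],down(a)); st("above")
movel([*s,.095],v=.15); wait(.1); st("near")
save(read_camera("scene"),"rp_s",(360,110,500,240),5.5)
r=movel([*s,.066],v=.05,until_force=8); st(("in",r))
```

```text
above t 9.82 tcp [0.5851 0.3019 0.149 ] grip 33.9 F [ 0.2  0.6 -1.5]
near t 10.44 tcp [0.5871 0.3032 0.0964] grip 34.3 F [ 0.1  0.5 -1.9]
('in', False) t 11.22 tcp [0.5862 0.3032 0.0659] grip 33.9 F [ 0.9 -0.8 -2. ]
```

View pics/rp_s.png

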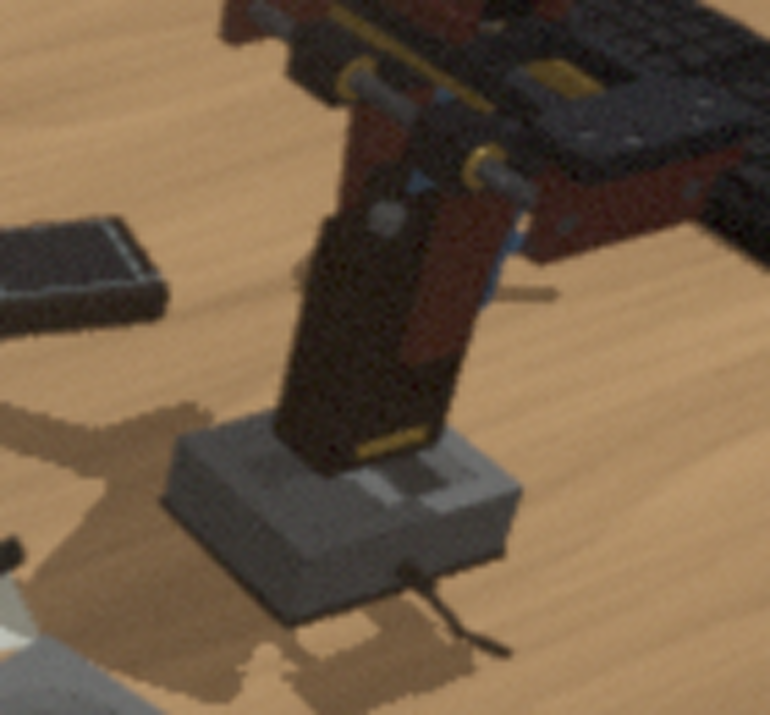

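Run:
```python
from h import *
s=np.array([.5862,.3031])
r=movel([*s,.0595],v=.03,until_force=6); st(("seat",r))
command_gripper(0.62); st("open")
movel([*s,.16],v=.15); st("up")
save(read_camera("scene"),"rp_s2",(360,110,500,240),5.5)
save(read_camera("side"),"rp_d2",(160,220,320,350),5)
```

```text
('seat', True) t 11.47 tcp [0.5872 0.3036 0.0619] grip 33.8 F [ 1.2 -0.   2.8]
open t 12.0 tcp [0.5861 0.3031 0.0608] grip 54.7 F [ 0.4 -0.3 -0.3]
up t 12.81 tcp [0.5856 0.3028 0.1592] grip 54.2 F [-0.6 -0.3 -0.7]
```

View pics/rp_s2.png

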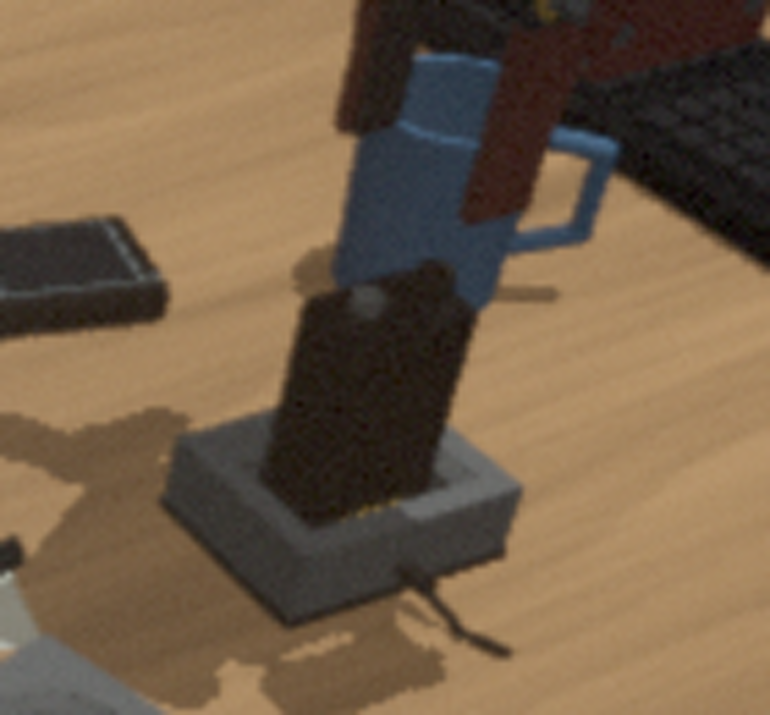

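View pics/rp_d2.png

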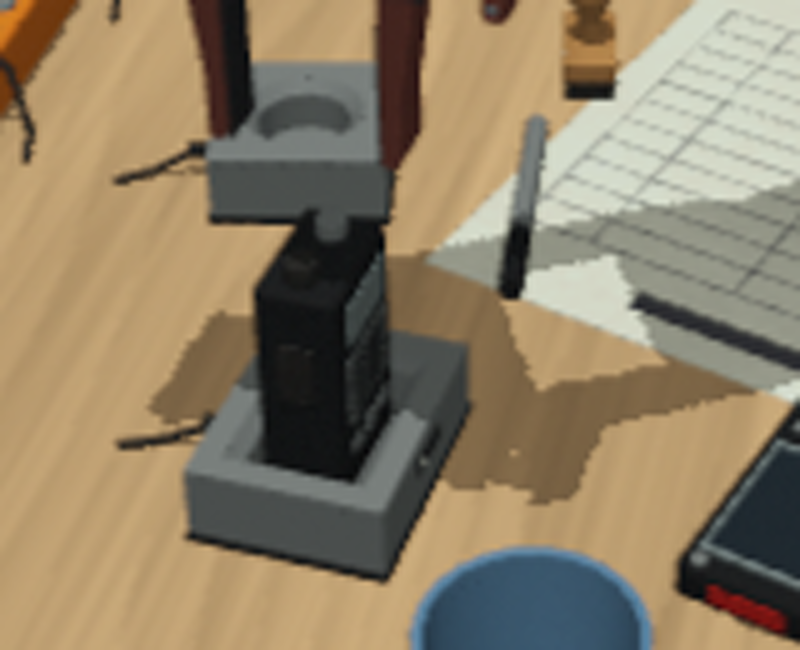

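The radio is fully seated: it is down in the pocket, and contact came at 0.062, exactly as expected. Next are closer views of the remaining chargers, then the terminal.

Run:
```python
from h import *
import json
out=json.load(open("wT.json"))
for i,(x,y,z,a) in {"a":(0.56,0.02,.22,-90),"b":(0.56,-0.2,.22,-90),"c":(.376,.2,.2,-18)}.items():
    move_pose([x,y,z],down(np.radians(a))); wait(0.15)
    K,T=cam("wrist"); im=read_camera("wrist"); save(im,f"w{i}"); out[i]=T.tolist(); st(i)
json.dump(out,open("wT.json","w"))
```

```text
a t 14.22 tcp [0.5601 0.0209 0.2196] grip 54.8 F [0.5 0.3 0. ]
b t 15.31 tcp [ 0.5603 -0.1985  0.2201] grip 54.5 F [-0.1  0.4 -0.2]
c t 17.12 tcp [0.3766 0.1996 0.2   ] grip 55.0 F [-0.8 -0.3  1.1]
```

View pics/wa.png

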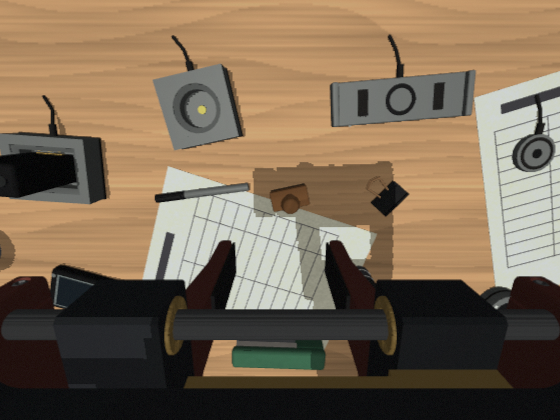

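View pics/wb.png

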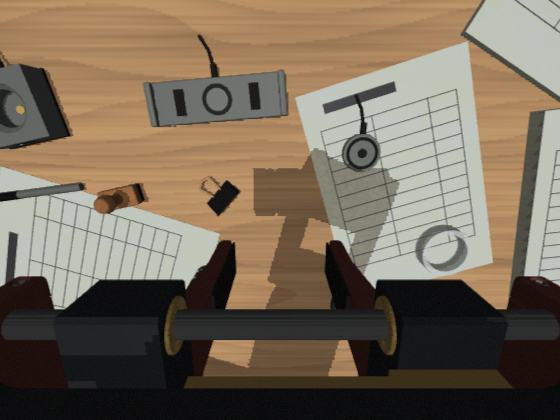

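View pics/wc.png

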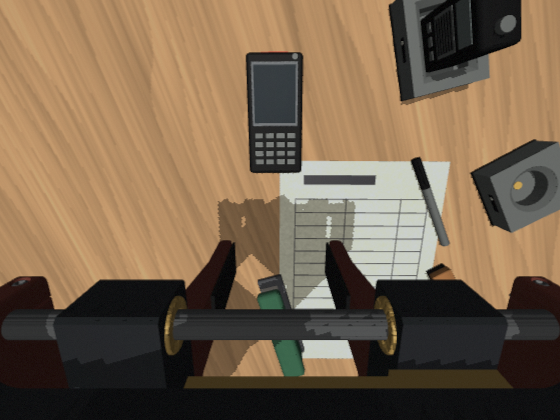

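Clear views. wa has the torch charger (200,107) and plate (400,97); wb has the plate (217,97) and pad (361,152); wc has the terminal (274,112). I'll zoom in for corners.

Run:
```python
from h import *
f=lambda n:cv2.imread(f"pics/{n}.png")[:,:,::-1]
save(f("wc"),"z_term2",(235,40,315,180),4.2); save(f("wb"),"z_plate",(135,60,300,135),4.8); save(f("wa"),"z_tch",(145,55,250,155),5.5); save(f("wb"),"z_pad",(330,125,395,185),8)
```

```text
(no output)
```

View pics/z_term2.png

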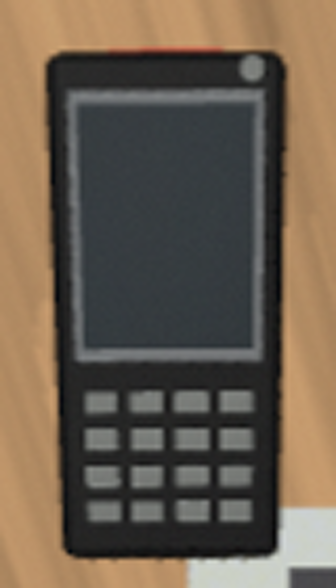

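View pics/z_plate.png

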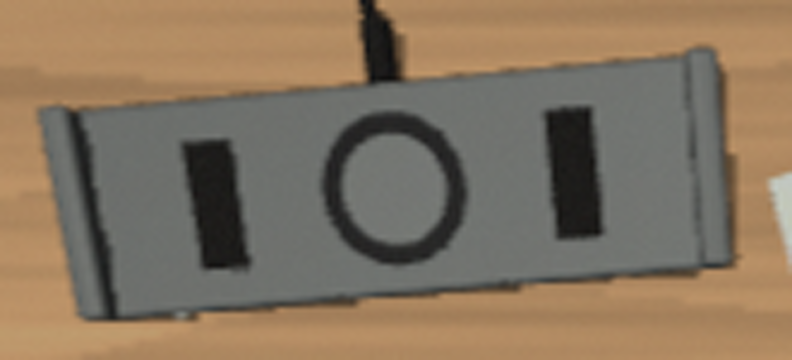

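View pics/z_tch.png

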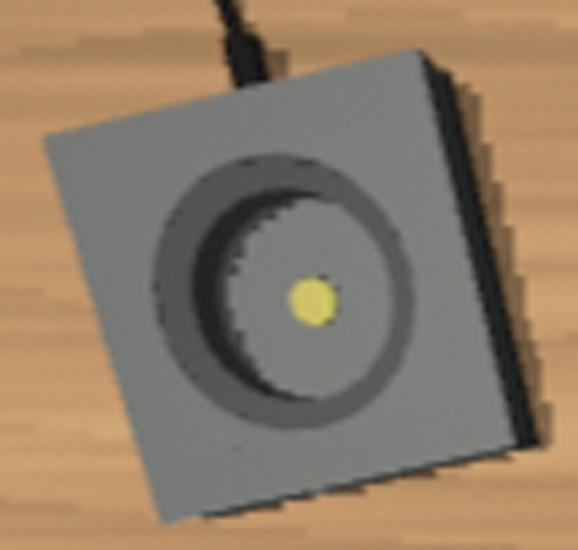

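View pics/z_pad.png

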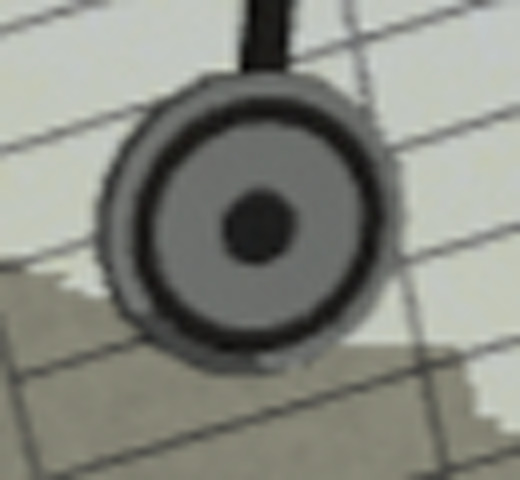

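Run:
```python
from h import *
import json
W=json.load(open("wT.json")); K=np.array(camera_info("wrist")["intrinsics"])
def pts(w,l,x0,y0,s,z):
    T=np.array(W[w]); return np.array([onz(K,T,(u+.5)/s-.5+x0,(v+.5)/s-.5+y0,z)[:2] for u,v in l])
def rect(n,P):
    e=np.roll(P,-1,0)-P
    print(n,"c",P.mean(0).round(4),"len",np.linalg.norm(e,axis=1).round(4),"ang",(np.degrees(np.arctan2(e[:,1],e[:,0]))%180).round(1))
rect("term",pts("c",[(46,53),(286,53),(280,558),(64,558)],235,40,4.2,.018))
rect("bezel",pts("c",[(67,92),(264,92),(263,360),(76,360)],235,40,4.2,.018))
rect("plate",pts("b",[(40,109),(716,47),(735,266),(82,318)],135,60,4.8,.018))
print("plate ring",pts("b",[(395,187)],135,60,4.8,.01))
rect("tch",pts("a",[(42,135),(420,48),(517,447),(162,522)],145,55,5.5,.034))
print("tch mouth", pts("a",[(284,291)],145,55,5.5,.034), "led",pts("a",[(313,302)],145,55,5.5,.010))
print("pad",pts("b",[(260,225)],330,125,8,.010))
# reproj to scene/side
Ks,Ts=cam("scene");Kd,Td=cam("side")
for n,p in [("plate ring",[*pts("b",[(395,187)],135,60,4.8,.01)[0],.01]),("pad",[*pts("b",[(260,225)],330,125,8,.010)[0],.01])]:
    print(n,proj(Ks,Ts,p).round(1),proj(Kd,Td,p).round(1))
for P in [pts("c",[(46,53),(286,53),(280,558),(64,558)],235,40,4.2,.018)]:
    for p in P: print("term",proj(Ks,Ts,[*p,.018]).round(1))
for p in pts("b",[(40,109),(716,47),(735,266),(82,318)],135,60,4.8,.018): print("plate",proj(Ks,Ts,[*p,.018]).round(1))
```

```text
term c [0.3986 0.2861] len [0.0606 0.1279 0.0608 0.1279] ang [161.9  72.4 161.9  72.3]
bezel c [0.4052 0.3074] len [0.0501 0.0655 0.0504 0.0655] ang [161.9  72.6 161.9  72.4]
plate c [ 0.6676 -0.1221] len [0.1628 0.0496 0.1634 0.0484] ang [94.9  5.7 94.4  5. ]
plate ring [[ 0.66832319 -0.12127998]]
tch c [0.6558 0.1165] len [0.0779 0.0777 0.0777 0.0775] ang [101.8  12.  101.6  12.2]
tch mouth [[0.65649857 0.11680713]] led [[0.65560673 0.11716536]]
pad [[ 0.6049806  -0.29979968]]
plate ring [255.  310.2] [243.2 198.3]
pad [135.6 324.7] [280.2 171.5]
term [382.5 148.4]
term [391.8 162.2]
term [338.4 168.2]
term [331.4 153.9]
plate [304.4 295.2]
plate [215.6 342.4]
plate [201.  319.2]
plate [287.9 276.4]
```

Measurements match the known dimensions: terminal (0.3986, 0.2861) at 72.3°, plate (0.668, −0.122) at 94.7°. Now the terminal.

Run:
```python
from h import *
c=np.array([.3986,.2861]); a=np.radians(-17.8)
command_gripper(1.0); move_pose([*c,.1],down(a)); st()
r=movel([*c,.03],v=.12); st("mid")
r=movel([*c,.004],v=.04,until_force=8); st(("down",r))
command_gripper(0.0); st("grip")
movel([*c,.02],v=.04); st("lift")
save(read_camera("wrist"),"t_grip"); 
save(read_camera("side"),"t_side",(250,230,410,360),5)
```

```text
t 18.43 tcp [0.3981 0.2857 0.1   ] grip 87.9 F [-0.1 -0.5  1. ]
mid t 19.16 tcp [0.3991 0.2862 0.0308] grip 88.1 F [ 0.1  0.9 -0.6]
('down', False) t 19.96 tcp [0.3986 0.2861 0.0039] grip 87.8 F [ 0.4 -0.1 -0.3]
grip t 20.48 tcp [0.3987 0.2862 0.0042] grip 62.2 F [ 0.3 -0.9  2.4]
lift t 21.03 tcp [0.3987 0.2862 0.0203] grip 61.9 F [-0.1 -1.1 -3.3]
```

View pics/t_side.png

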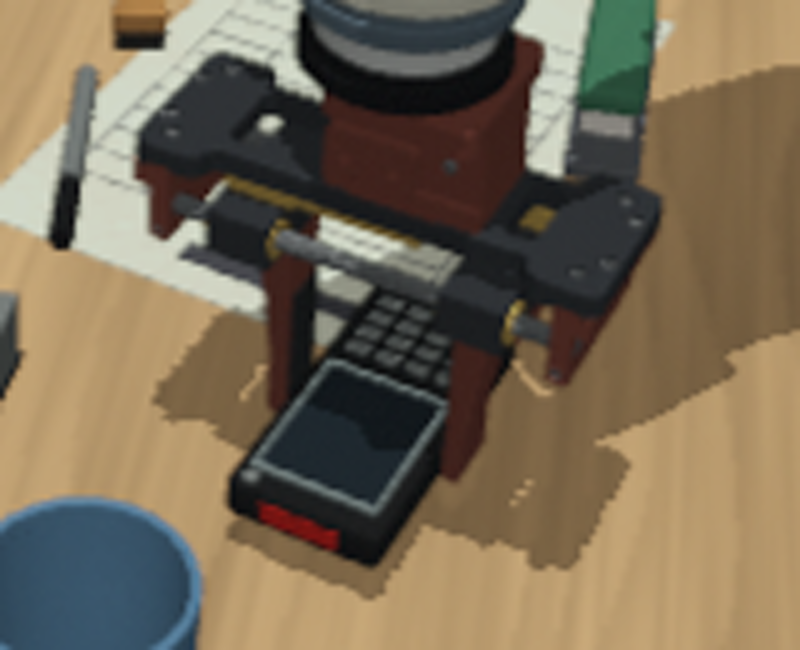

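View pics/t_grip.png

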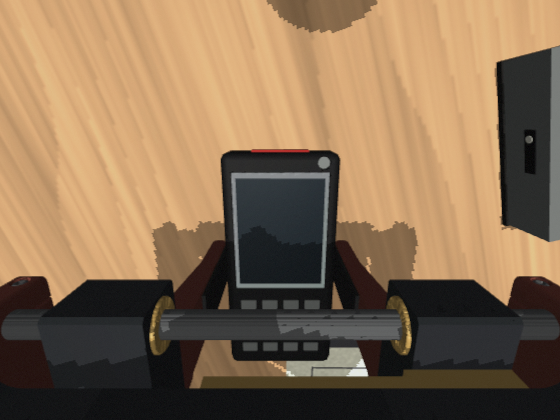

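The terminal is level and held at 62 mm. On to the plate.

Run:
```python
from h import *
K,T=cam("wrist"); tc=get_tcp_pos()
p=onz(K,T,280,152,.0345); q=onz(K,T,280,360,.0345); m=(p+q)/2-tc; M=qm(get_ee_rot())
print("len",np.linalg.norm(p-q),"mid offset in tool",(M.T@m).round(4))
c=np.array([.3986,.2861]); s=np.array([.668,-.1217]); a=np.radians(4.8)
movel([*c,.17],v=.2)
move_pose([*s,.14],down(a)); st("above")
movel([*s,.04],v=.12); wait(.15); st("near")
save(read_camera("wrist"),"tp_w")
save(read_camera("scene"),"tp_s",(180,240,330,360),5.3)
save(read_camera("side"),"tp_d",(190,150,310,240),6.5)
```

```text
len 0.12626056698222662 mid offset in tool [-0.0005 -0.0023 -0.0145]
above t 23.82 tcp [ 0.6678 -0.1206  0.1398] grip 61.9 F [ 1.1  0.4 -3. ]
near t 24.95 tcp [ 0.6687 -0.1219  0.0411] grip 62.1 F [ 0.2  0.5 -2.9]
```

View pics/tp_w.png

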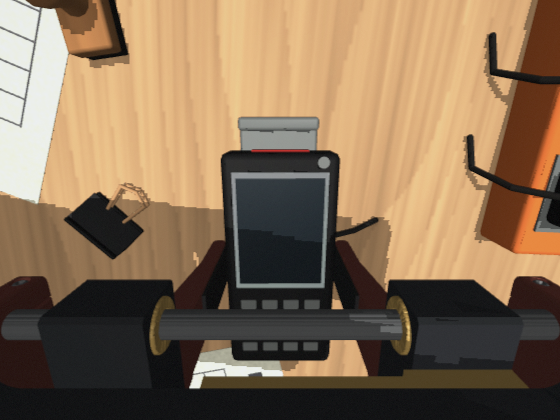

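View pics/tp_s.png

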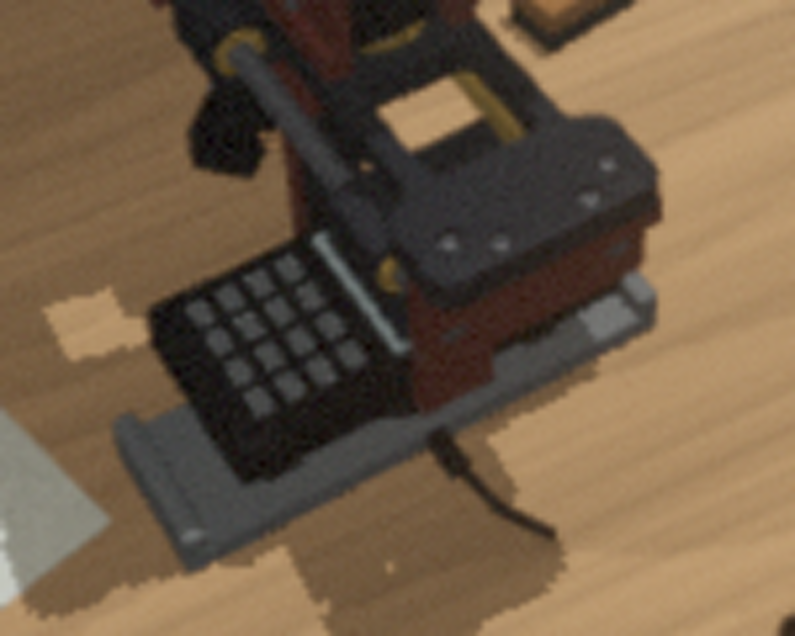

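View pics/tp_d.png

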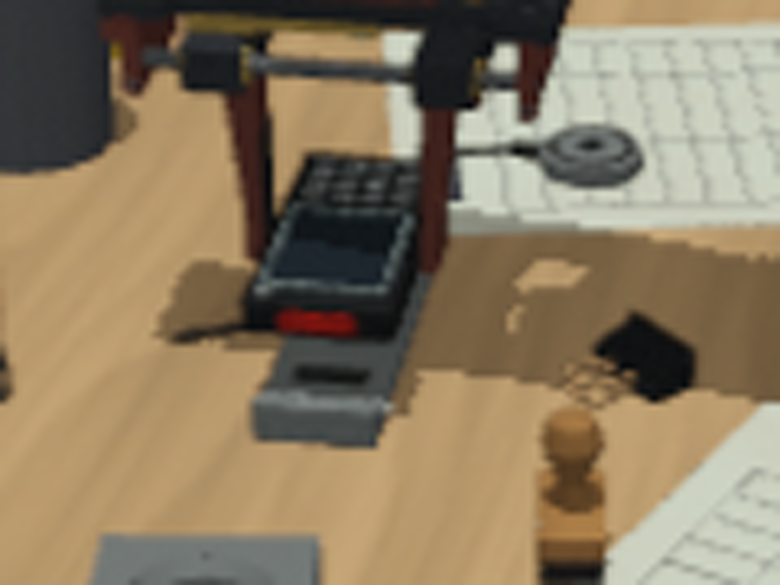

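Run:
```python
from h import *
im=read_camera("wrist"); K,T=cam("wrist"); st()
save(im,"tp_z",(210,100,350,180),5.6)
g=im[:,:,0].astype(int); print([ (v,g[v,280],g[v,265]) for v in range(112,162)][::1])
M=qm(get_ee_rot()); tc=get_tcp_pos()
f=lambda u,v,z:(M.T@(onz(K,T,u,v,z)-tc)).round(4)
print("stop outer",f(280,117.5,.018),"term front",f(280,151.5,.0551),"back",f(280,360,.0551))
```

```text
t 25.15 tcp [ 0.6682 -0.1218  0.0405] grip 61.9 F [ 0.6 -0.3 -2.9]
[(112, np.int64(224), np.int64(233)), (113, np.int64(224), np.int64(234)), (114, np.int64(224), np.int64(233)), (115, np.int64(223), np.int64(234)), (116, np.int64(224), np.int64(233)), (117, np.int64(126), np.int64(130)), (118, np.int64(118), np.int64(118)), (119, np.int64(135), np.int64(134)), (120, np.int64(149), np.int64(147)), (121, np.int64(150), np.int64(148)), (122, np.int64(148), np.int64(147)), (123, np.int64(147), np.int64(146)), (124, np.int64(146), np.int64(144)), (125, np.int64(144), np.int64(145)), (126, np.int64(140), np.int64(140)), (127, np.int64(136), np.int64(138)), (128, np.int64(121), np.int64(121)), (129, np.int64(102), np.int64(103)), (130, np.int64(100), np.int64(74)), (131, np.int64(145), np.int64(87)), (132, np.int64(152), np.int64(144)), (133, np.int64(151), np.int64(151)), (134, np.int64(152), np.int64(152)), (135, np.int64(150), np.int64(152)), (136, np.int64(150), np.int64(149)), (137, np.int64(151), np.int64(149)), (138, np.int64(150), np.int64(148)), (139, np.int64(149), np.int64(150))
[... 200 characters left out ...]
4(148), np.int64(150)), (146, np.int64(151), np.int64(150)), (147, np.int64(149), np.int64(150)), (148, np.int64(149), np.int64(149)), (149, np.int64(106), np.int64(105)), (150, np.int64(189), np.int64(188)), (151, np.int64(140), np.int64(140)), (152, np.int64(54), np.int64(53)), (153, np.int64(20), np.int64(15)), (154, np.int64(25), np.int64(25)), (155, np.int64(29), np.int64(26)), (156, np.int64(32), np.int64(30)), (157, np.int64(32), np.int64(34)), (158, np.int64(37), np.int64(38)), (159, np.int64(43), np.int64(43)), (160, np.int64(44), np.int64(47)), (161, np.int64(46), np.int64(49))]
stop outer [ 0.0001 -0.0828  0.0225] term front [ 0.     -0.0658 -0.0146] back [-0.      0.0607 -0.0146]
```

View pics/tp_z.png

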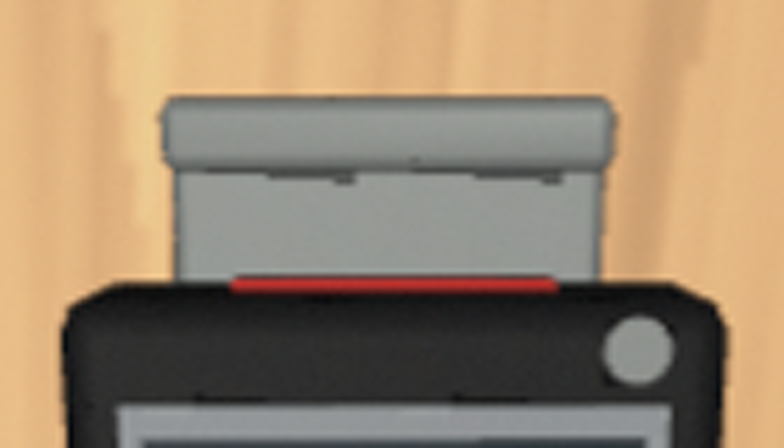

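The terminal is centred on the plate to within about 1 mm along its length and 0.5 mm across, so I'll lower it.

Run:
```python
from h import *
s=np.array([.668,-.1217])
movel([*s,.018],v=.06); st()
r=movel([*s,.0115],v=.02,until_force=5); st(("seat",r))
command_gripper(1.0); st("open")
movel([*s,.12],v=.15)
movel([.59,-.1217,.2],v=.2); wait(.1)
save(read_camera("wrist"),"tp_w2")
save(read_camera("scene"),"tp_s2",(180,240,330,360),5.3)
save(read_camera("side"),"tp_d2",(190,150,310,240),6.5)
st()
```

```text
t 25.67 tcp [ 0.6676 -0.1216  0.0173] grip 61.9 F [-0.2  0.1 -2.3]
('seat', True) t 25.97 tcp [ 0.6687 -0.1218  0.0141] grip 61.7 F [ 0.7 -0.   4. ]
open t 26.57 tcp [ 0.6674 -0.1216  0.0126] grip 87.8 F [ 0.4 -0.5  0.1]
 t 28.4 tcp [ 0.5901 -0.1216  0.1988] grip 88.1 F [ 0.2  0.2 -0.7]
```

View pics/tp_w2.png

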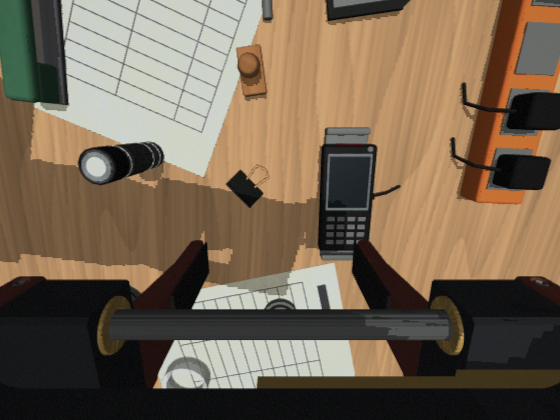

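View pics/tp_s2.png

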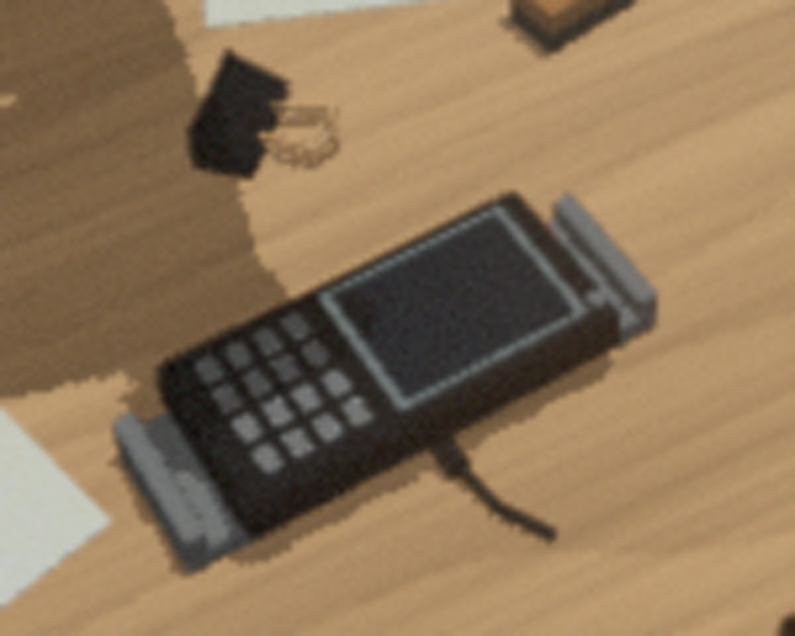

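View pics/tp_d2.png

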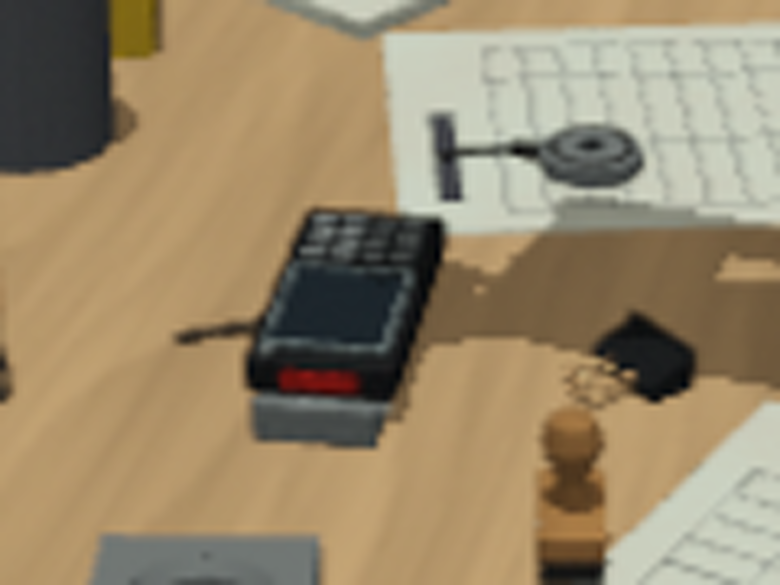

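The terminal is flat and squarely between the stops. The next look is at the torch and tracker.

Run:
```python
from h import *
import json
out=json.load(open("wT.json"))
for i,(x,y,z,a) in {"d":(0.49,-0.18,.24,90)}.items():
    move_pose([x,y,z],down(np.radians(a))); wait(0.2)
    K,T=cam("wrist"); im=read_camera("wrist"); save(im,f"w{i}"); out[i]=T.tolist(); st(i)
json.dump(out,open("wT.json","w"))
```

```text
d t 30.1 tcp [ 0.4901 -0.1799  0.2399] grip 87.9 F [ 0.3 -0.5 -0.8]
```

View pics/wd.png

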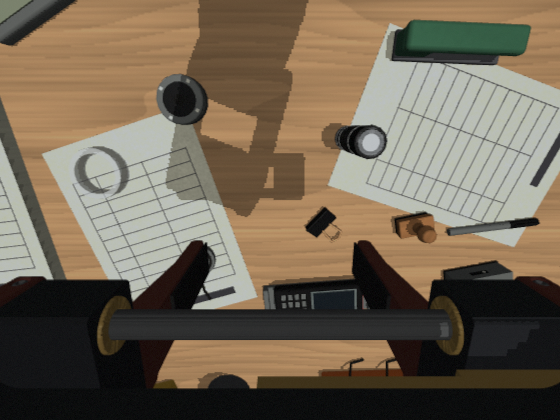

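Run:
```python
from h import *
f=lambda n:cv2.imread(f"pics/{n}.png")[:,:,::-1]
save(f("wd"),"z_torch",(320,110,400,170),8);save(f("wd"),"z_trk",(145,65,225,135),8)
save(f("scene0"),"zs_torch",(190,160,240,240),7);save(f("scene0"),"zs_trk",(80,210,135,260),10)
```

```text
(no output)
```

View pics/z_torch.png

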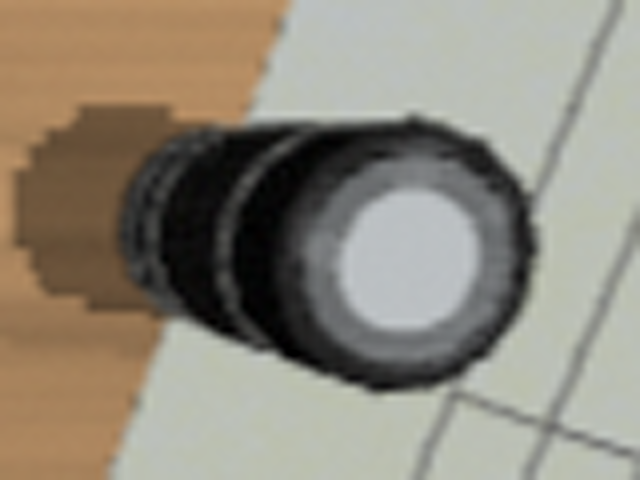

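View pics/z_trk.png

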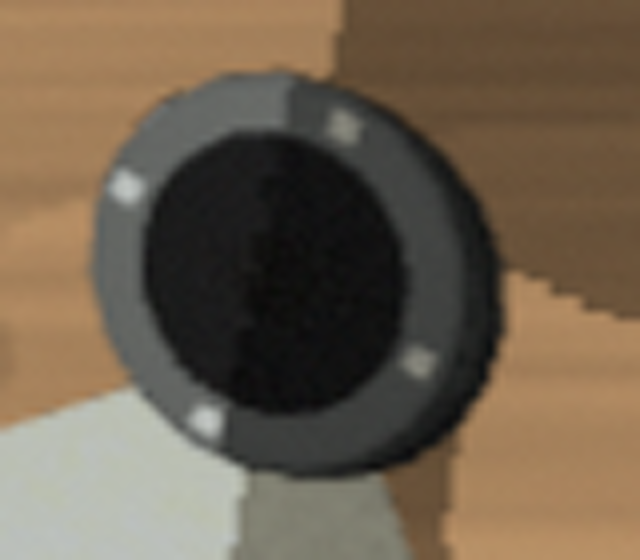

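View pics/zs_torch.png

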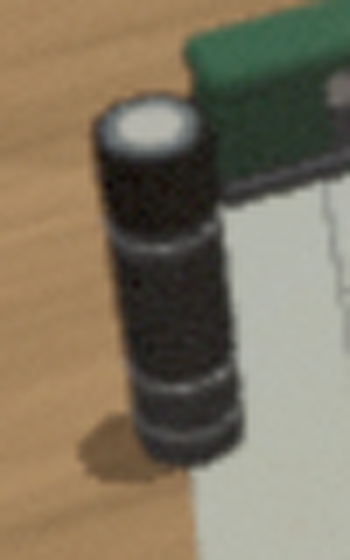

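View pics/zs_trk.png

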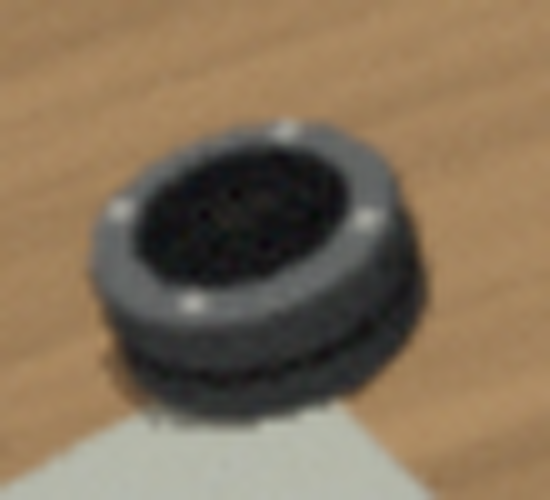

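Run:
```python
from h import *
import json
W=json.load(open("wT.json")); K=np.array(camera_info("wrist")["intrinsics"]);T=np.array(W["d"])
Ks,Ts=cam("scene")
px=lambda u,v,x0,y0,s:((u+.5)/s-.5+x0,(v+.5)/s-.5+y0)
for n,a,b,z in [("torch",px(408,258,320,110,8),px(152,126,190,160,7),.11),("trk",px(274.5,273.8,145,65,8),px(242.5,214.5,80,210,10),.028)]:
    print(n,onz(K,T,*a,z).round(4),onz(Ks,Ts,*b,z).round(4),tri(ray(K,T,*a),ray(Ks,Ts,*b)))
# torch head disc edges
print("head",[onz(K,T,*px(u,v,320,110,8),.11)[:2].round(4) for u,v in [(535,250),(410,118),(395,388)]])
```

```text
torch [ 0.4285 -0.0903  0.11  ] [ 0.4265 -0.0915  0.11  ] (array([ 0.42833644, -0.09143535,  0.11153252]), np.float64(0.001251354992587589))
trk [ 0.3823 -0.2999  0.028 ] [ 0.3801 -0.3017  0.028 ] (array([ 0.38208706, -0.30066315,  0.02909373]), np.float64(0.002101365299423054))
head [array([ 0.4275, -0.0749]), array([ 0.4121, -0.0915]), array([ 0.4441, -0.0906])]
```

Torch at (0.428, −0.091) and tracker at (0.382, −0.300); the two cameras agree to about 2 mm. Torch next.

Run:
```python
from h import *
c=np.array([.4282,-.0907]); s=np.array([.656,.1167]); q=down(0.0)
command_gripper(0.72); move_pose([*c,.19],q); st()
movel([*c,.052],v=.12); st("down")
command_gripper(0.0); st("grip")
movel([*c,.17],v=.15); wait(.1); st("lift")
save(read_camera("scene"),"to_s",(150,100,320,230),4.7)
save(read_camera("wrist"),"to_w")
```

```text
t 32.19 tcp [ 0.4285 -0.0908  0.1902] grip 63.8 F [ 0.1 -0.8 -0.3]
down t 33.49 tcp [ 0.4286 -0.0908  0.0525] grip 63.6 F [ 0.7 -0.1  0.2]
grip t 34.08 tcp [ 0.4283 -0.0907  0.0521] grip 31.7 F [-0.1  0.1  2. ]
lift t 35.12 tcp [ 0.4275 -0.0905  0.169 ] grip 31.8 F [-0.2 -0.1 -0.5]
```

View pics/to_s.png

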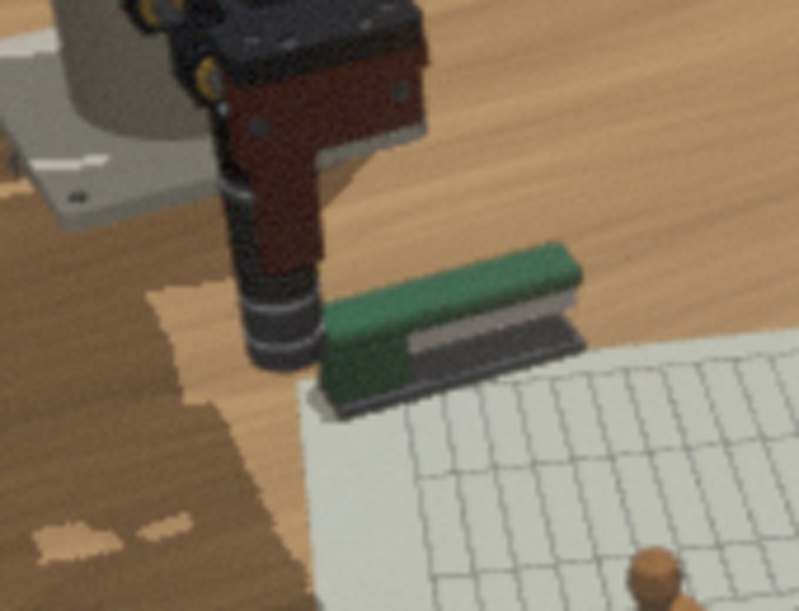

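View pics/to_w.png

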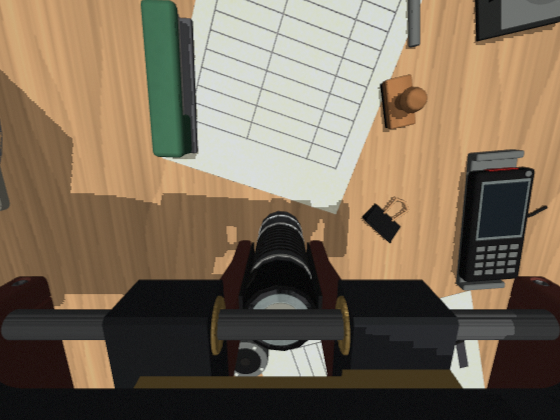

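The torch is held upright and centred. On to its charger.

Run:
```python
from h import *
s=np.array([.656,.1167]); q=down(0.0)
move_pose([*s,.15],q); st("above")
movel([*s,.1],v=.1); wait(.1); st("near")
save(read_camera("scene"),"tq_s",(300,130,440,290),3.7)
save(read_camera("side"),"tq_d",(160,150,300,290),4.2)
```

```text
above t 36.39 tcp [0.6552 0.1157 0.1498] grip 31.4 F [ 0.6  0.4 -0.5]
near t 37.14 tcp [0.6566 0.1167 0.1008] grip 31.7 F [-0.9 -0.7 -1.3]
```

View pics/tq_s.png

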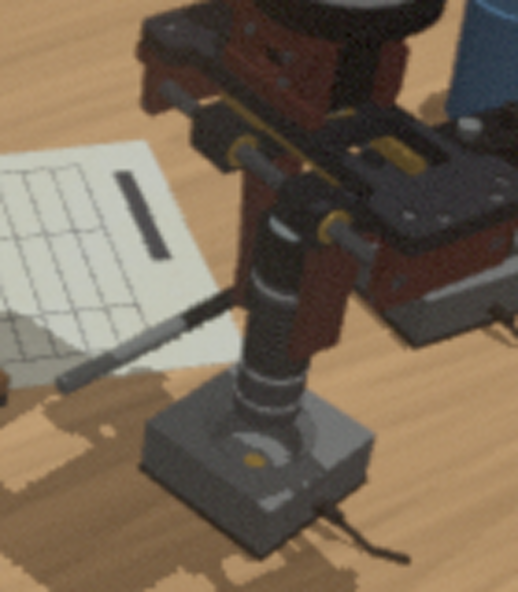

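View pics/tq_d.png

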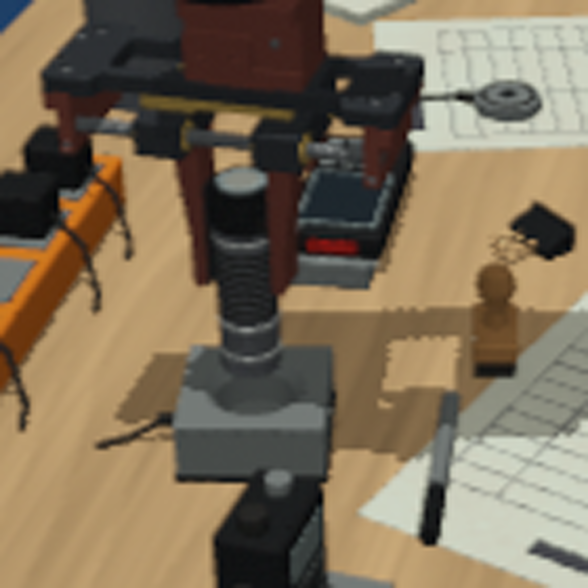

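Run:
```python
from h import *
s=np.array([.656,.1167])
r=movel([*s,.067],v=.05,until_force=8); st(("in",r))
if not r:
    r=movel([*s,.0595],v=.03,until_force=5); st(("seat",r))
save(read_camera("scene"),"tr_s",(300,130,440,290),3.7)
```

```text
('in', False) t 38.05 tcp [0.6561 0.1167 0.067 ] grip 31.3 F [ 0.1  0.5 -0.8]
('seat', True) t 38.32 tcp [0.657  0.1168 0.0619] grip 31.5 F [-0.   0.2  2.5]
```

View pics/tr_s.png

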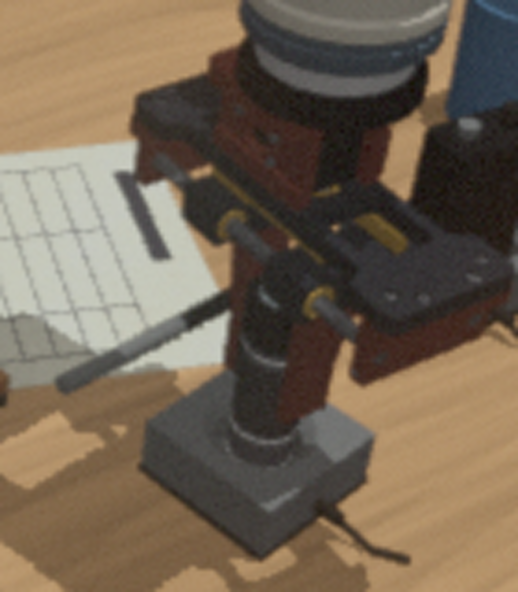

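The torch is seated at the expected height. I'll release it, view the pad with the wrist turned 180° (which cancels any hand-eye bias), and then go to the tracker.

Run:
```python
from h import *
import json
out=json.load(open("wT.json"))
s=np.array([.656,.1167])
command_gripper(0.65); st("open")
movel([*s,.19],v=.15)
for i,(x,y,z,a) in {"e":(0.66,-0.3,.2,90)}.items():
    move_pose([x,y,z],down(np.radians(a))); wait(0.2)
    K,T=cam("wrist"); im=read_camera("wrist"); save(im,f"w{i}"); out[i]=T.tolist(); st(i)
json.dump(out,open("wT.json","w"))
save(read_camera("scene"),"sc2"); save(read_camera("side"),"sd2")
```

```text
open t 38.97 tcp [0.6559 0.1167 0.0609] grip 56.7 F [-0.5 -0.5 -0. ]
e t 42.1 tcp [ 0.6602 -0.2995  0.2   ] grip 57.0 F [0.  0.3 0.5]
```

View pics/we.png

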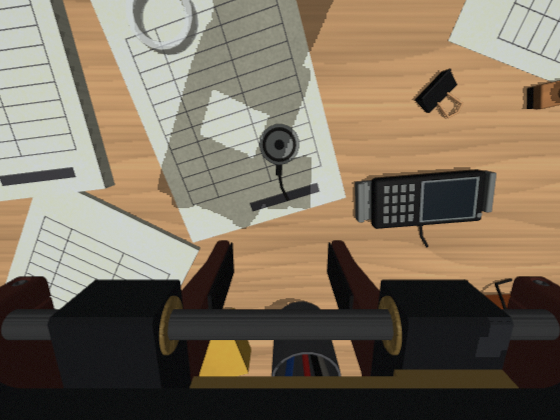

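View pics/sd2.png

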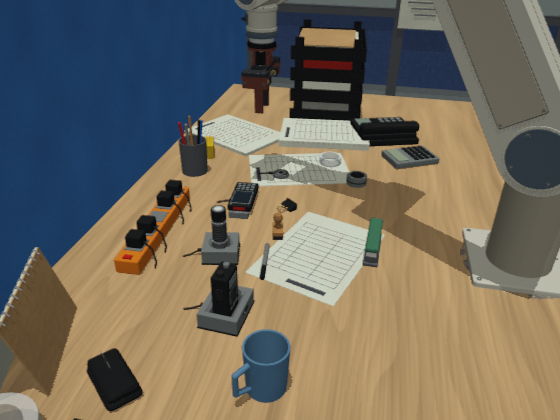

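Torch and radio stand in their chargers, and the stamp and marker are undisturbed. Next I'll fit the pad centre in both opposing wrist views.

Run:
```python
from h import *
import json
W=json.load(open("wT.json")); K=np.array(camera_info("wrist")["intrinsics"])
f=lambda n:cv2.imread(f"pics/{n}.png")
def dot(w,x0,y0,x1,y1):
    g=cv2.cvtColor(f("w"+w),cv2.COLOR_BGR2GRAY)[y0:y1,x0:x1]
    m=(g<60).astype(np.uint8); n,l,s,c=cv2.connectedComponentsWithStats(m)
    for i in range(1,n):
        if s[i,4]>8: 
            p=c[i]+[x0,y0]; print(w,s[i],p.round(1),onz(K,np.array(W[w]),*p,.0105).round(4))
dot("b",338,132,385,174); dot("e",258,122,300,164)
save(f("we")[:,:,::-1],"z_pad2",(250,115,310,170),8)
Ks,Ts=cam("scene"); im=f("scene0"); save(im[:,:,::-1],"zs_pad",(110,300,165,350),10)
```

```text
b [22  0  6  2 12] [362.5 132.5] [ 0.6295 -0.2982  0.0105]
b [  9   5  31  33 246] [361.6 153.1] [ 0.6045 -0.2991  0.0105]
b [20 17  9  9 63] [361.9 152.9] [ 0.6047 -0.2995  0.0105]
e [  4   5  34  35 364] [277.2 143.7] [ 0.6038 -0.3014  0.0105]
e [16 17 11 11 96] [278.9 144.2] [ 0.6044 -0.2995  0.0105]
```

View pics/z_pad2.png

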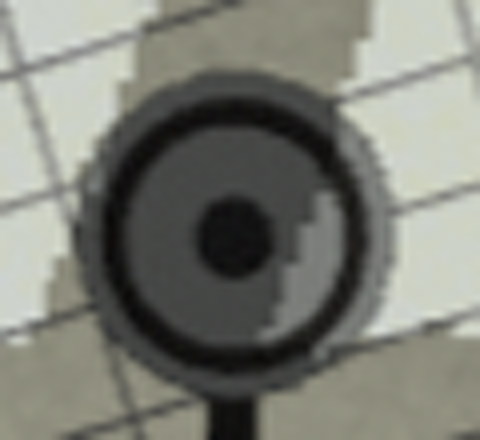

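View pics/zs_pad.png

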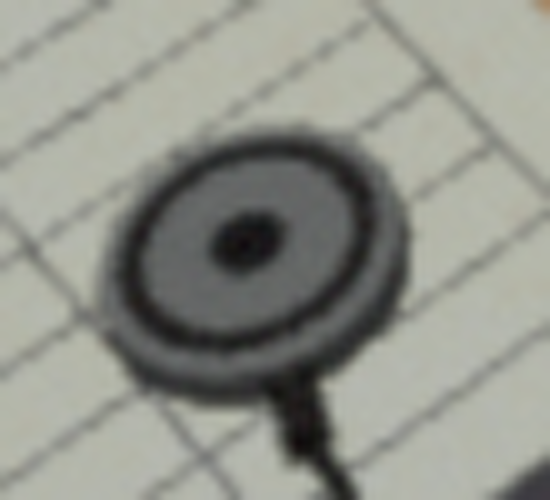

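The pad centre is (0.6046, −0.2995), with the opposing views agreeing within 0.3 mm. For the tracker I'll close once across y to centre it, then regrip across x.

Run:
```python
from h import *
c=np.array([.3822,-.3003])
command_gripper(1.0); move_pose([*c,.12],down(np.pi/2)); st()
movel([*c,.03],v=.12); r=movel([*c,.006],v=.05,until_force=8); st(("down",r))
save(read_camera("scene"),"k_s",(40,170,190,290),5)
if not r:
    command_gripper(0.6); st("squeeze y"); command_gripper(1.0); st("open")
    movel([*c,.05],v=.12); move_pose([*c,.05],down(0)); r=movel([*c,.006],v=.06,until_force=8); st(("down2",r))
```

```text
t 43.98 tcp [ 0.3838 -0.3013  0.1206] grip 87.9 F [ 0.3 -1.1  0.4]
('down', False) t 45.52 tcp [ 0.3821 -0.3002  0.0058] grip 88.0 F [ 0.4  0.1 -0.6]
squeeze y t 46.15 tcp [ 0.3823 -0.3004  0.0061] grip 57.4 F [-0.2 -0.4  2.3]
open t 46.82 tcp [ 0.3822 -0.3003  0.006 ] grip 87.6 F [-0.2 -0.4  0.3]
('down2', False) t 49.62 tcp [ 0.3823 -0.3004  0.0061] grip 88.0 F [-0.4 -0.3 -0.2]
```

View pics/k_s.png

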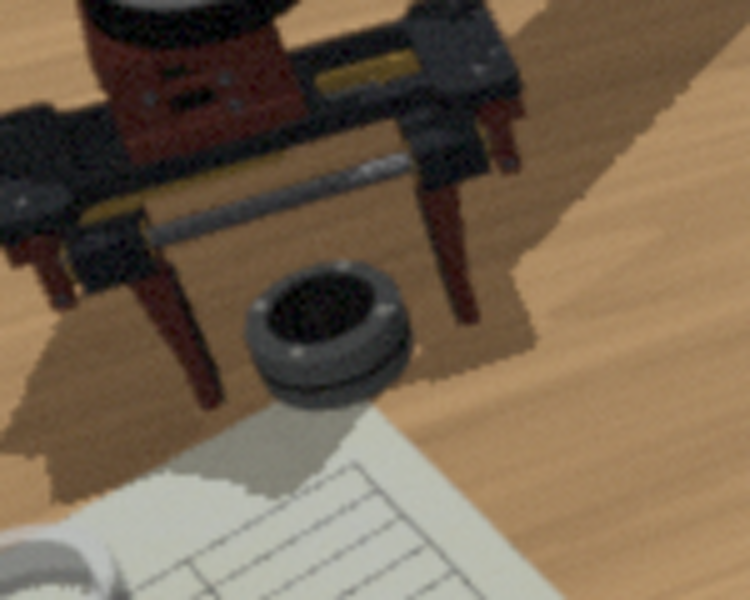

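Run:
```python
from h import *
c=np.array([.3822,-.3003]); s=np.array([.6046,-.2995])
command_gripper(0.0); st("grip")
movel([*c,.12],v=.15); st("lift")
move_pose([*s,.1],down(0)); st("above")
movel([*s,.035],v=.1); wait(.2); st("near")
save(read_camera("scene"),"kp_s",(60,240,210,360),5)
save(read_camera("side"),"kp_d",(220,120,340,210),6)
```

```text
grip t 50.2 tcp [ 0.3823 -0.3004  0.0062] grip 57.5 F [ 0.1 -0.6  2.4]
lift t 51.11 tcp [ 0.3817 -0.2999  0.1194] grip 57.1 F [-0.1 -0.3 -1.4]
above t 52.0 tcp [ 0.6029 -0.2992  0.0989] grip 57.1 F [-0.6  0.7 -1. ]
near t 53.0 tcp [ 0.6051 -0.2997  0.0358] grip 57.2 F [-0.4 -0.7 -0.8]
```

View pics/kp_s.png

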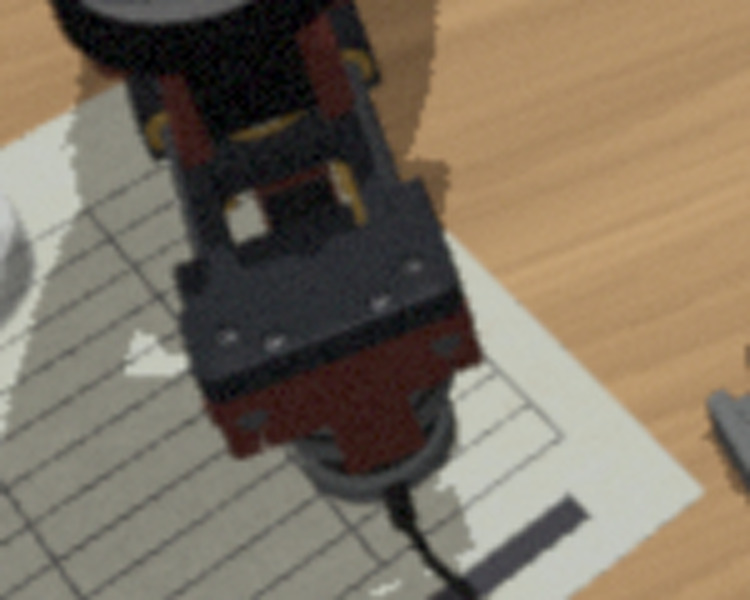

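View pics/kp_d.png

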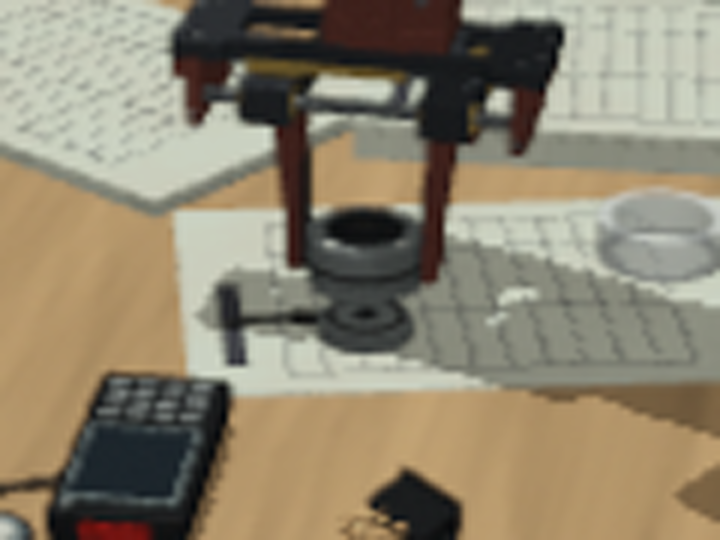

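The tracker is lined up over the pad with about 20 mm to go. Lowering it gently.

Run:
```python
from h import *
import json
out=json.load(open("wT.json"))
s=np.array([.6046,-.2995])
movel([*s,.020],v=.05); st()
r=movel([*s,.0135],v=.02,until_force=5); st(("seat",r))
command_gripper(1.0); st("open")
movel([*s,.14],v=.15)
for i,(x,y,z,a) in {"f":(0.66,-0.3,.2,90),"g":(0.5,-0.3,.2,-90)}.items():
    move_pose([x,y,z],down(np.radians(a))); wait(0.2)
    K,T=cam("wrist"); im=read_camera("wrist"); save(im,f"w{i}"); out[i]=T.tolist(); st(i)
json.dump(out,open("wT.json","w"))
save(read_camera("scene"),"sc3"); save(read_camera("side"),"sd3"); save(read_camera("side"),"sd3z",(220,120,340,210),6)
f=lambda n:cv2.imread(f"pics/{n}.png")[:,:,::-1]
save(f("wf"),"z_f",(240,100,320,180),7)
```

```text
t 53.55 tcp [ 0.6042 -0.2993  0.0193] grip 57.4 F [-0.2  0.2 -0.6]
('seat', True) t 53.84 tcp [ 0.6051 -0.2998  0.016 ] grip 57.0 F [0.2 0.  3.9]
open t 54.51 tcp [ 0.6042 -0.2993  0.0152] grip 88.0 F [ 1.4 -0.1  0.3]
f t 57.12 tcp [ 0.6598 -0.3     0.1999] grip 88.0 F [-0.4 -0.  -0. ]
g t 59.92 tcp [ 0.5001 -0.3     0.2   ] grip 88.3 F [-0.1  0.5  0.3]
```

View pics/z_f.png

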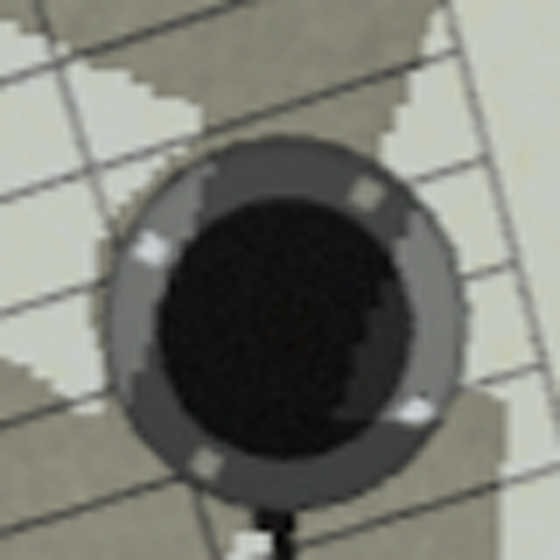

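View pics/wg.png

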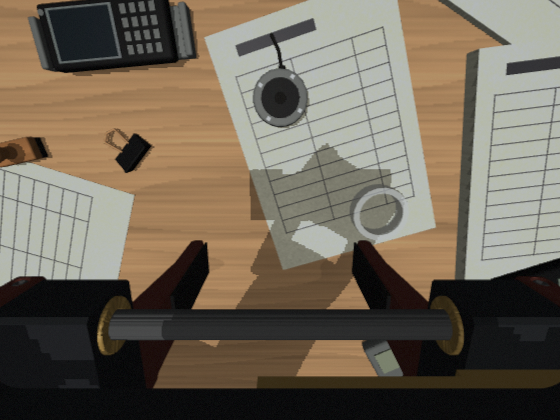

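View pics/sd3z.png

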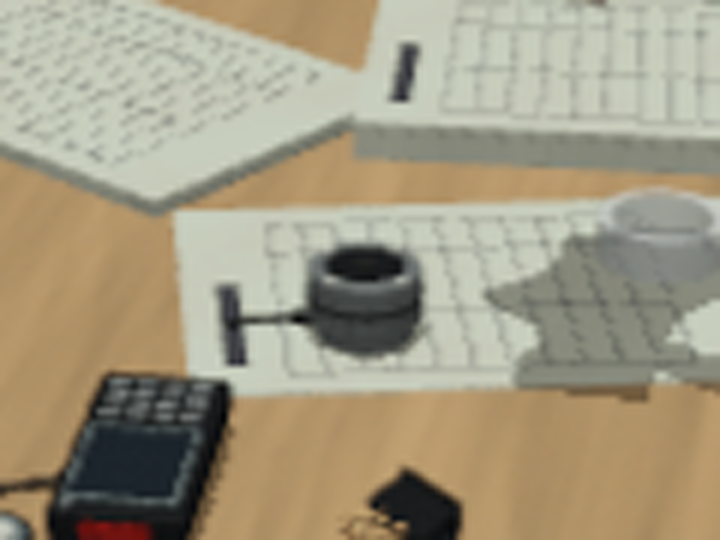

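View pics/sc3.png

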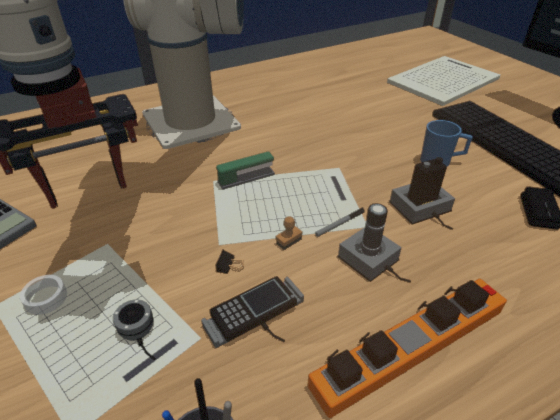

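Run:
```python
from h import *
import json
W=json.load(open("wT.json")); K=np.array(camera_info("wrist")["intrinsics"])
print("f",onz(K,np.array(W["f"]),(285.75)/7-.5+240,328/7-.5+100,.038))
g=cv2.cvtColor(cv2.imread("pics/wg.png"),cv2.COLOR_BGR2GRAY)[62:132,245:315]
m=(g<38).astype(np.uint8); n,l,s,c=cv2.connectedComponentsWithStats(m); i=1+np.argmax(s[1:,4]); p=c[i]+[245,62]
print("g",s[i],p,onz(K,np.array(W["g"]),*p,.038), "target .6046 -.2995")
# terminal vs plate in f/g? & stamp/marker change
a=cv2.imread("pics/scene0.png").astype(int);b=cv2.imread("pics/sc3.png").astype(int)
d=np.abs(a-b).max(2); print("stamp diff",d[212:250,272:304].max(),"marker",d[204:238,312:366].max())
```

```text
f [ 0.6045185  -0.29827834  0.038     ]
g [ 17  16  37  40 992] [280.60685484  96.77016129] [ 0.60588035 -0.29924597  0.038     ] target .6046 -.2995
stamp diff 14 marker 67
```

The tracker is centred within about 1 mm and the stamp is unchanged. I'll check where the marker difference comes from.

Run:
```python
from h import *
a=cv2.imread("pics/scene0.png");b=cv2.imread("pics/sc3.png")
x=np.hstack([i[190:245,305:372] for i in (a,b)]); cv2.imwrite("pics/mk.png",cv2.resize(x,None,fx=5.5,fy=5.5,interpolation=cv2.INTER_CUBIC))
d=np.abs(a.astype(int)-b).max(2)[204:238,312:366]; print(np.argwhere(d>25)+[204,312])
z=cv2.resize(b[140:330,180:470],None,fx=2.6,fy=2.6,interpolation=cv2.INTER_CUBIC); cv2.imwrite("pics/fin.png",z)
```

```text
[[223 365]
 [224 365]
 [225 365]
 [226 365]
 [227 365]
 [228 365]
 [229 364]
 [229 365]
 [230 364]
 [230 365]
 [231 364]
 [231 365]
 [232 364]
 [232 365]
 [233 364]
 [233 365]
 [234 363]
 [234 364]
 [234 365]
 [235 363]
 [235 364]
 [235 365]
 [236 363]
 [236 364]
 [236 365]
 [237 363]
 [237 364]
 [237 365]]
```

View pics/mk.png

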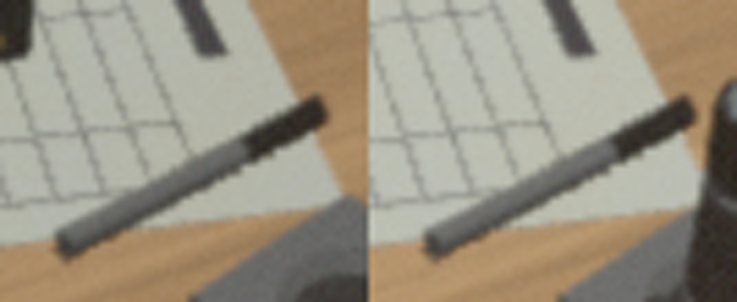

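View pics/fin.png

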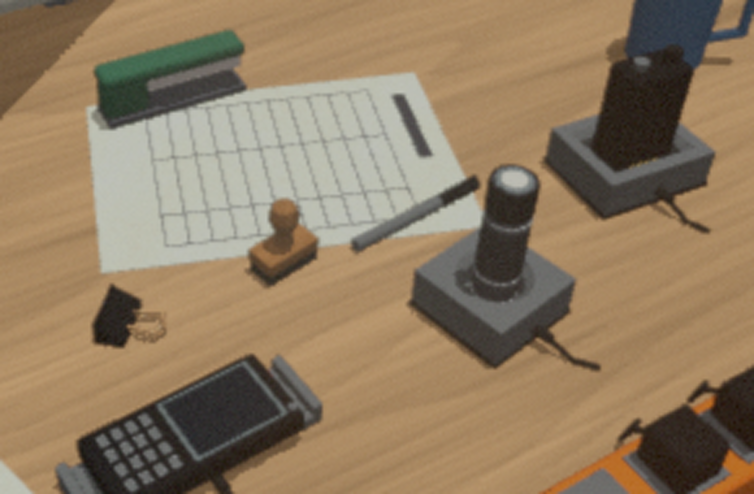

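The marker hasn't moved; the difference was just the torch entering the crop. All four devices are seated and the arm is clear, so I'm handing in.

Run:
```python
from h import *
st(); job_done(); print("done")
```

```text
t 60.08 tcp [ 0.5 -0.3  0.2] grip 87.6 F [ 0.3 -0.1  0.5]
the job is handed in; nothing more can be done
done
```

I put the radio, terminal, torch and tracker on their chargers, in that order, and handed the job in at about 60 s of the 122 s allowed. The robot was clear of everything with its gripper open.

**Setting down:** I lowered each device until it made light contact, stopping at 5–6 N, before letting go. Contact came within about 0.2 mm of the expected seat height for all four.

**Last camera checks:**
- **Radio and torch:** both stand upright, down in their pockets.
- **Terminal:** it lies flat, screen up, between the end stops. Just before lowering it was centred to about 1 mm along the plate and 0.5 mm across. After release I checked it only by eye.
- **Tracker:** it sits flat on its pad. Two opposing wrist views put it 1.2–1.3 mm from the pad centre, which is about the limit of the calibration. They disagree with each other by about 1.7 mm.
- **Stamp and marker:** both are where they were. The automatic comparison flagged a change at the marker, but it was only the torch coming into the edge of that picture.

No check failed, and handing in gave no verdict.

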